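Transfer the tuning forks to the steel rack in reverse order

TASK

Move the four tuning forks from the black holder into the empty steel rack in the reverse order: the fork farthest left in the holder goes into the lane farthest right in the rack, the next one into the lane beside it, and so on. Lay each fork in the middle of its own lane, straight along it and flat on both rubber rails, placed lengthwise over the rails as it lay in the holder, and let go of it.

Things in the scene. Friction and masses are not known exactly. Their poses are not given: they have to be found in the camera images.
- holder: Black plastic board, 112 (x) by 268 (y) by 5 mm, lips to 9 mm; carries the four cradles in a row. Fixed; stands left or right of the rack. Origin: on the table, 21 mm nearer the robot than the board's middle; x away from robot, y left along the row (turned at most 0.15 rad). Cradle origins at y = +96, +32, -32, -96 mm, x = 0, z = 5 mm.
- cradle_1: Cradle holding the longest fork at the start, in any place of the row; fixed. All alike: black base 62 mm wide (y), 94 deep, 4 thick; two rubber rails along y, 8 mm wide, at x = -4 and +46 mm, tops 19 mm above the origin (24 above the table); on them at y = -28.5 and +28.5 mm ribs 4 mm wide, 7 mm high. Origin: underside, below the nominal fork origin; axes as holder.
- cradle_2: Cradle holding the second longest fork at the start, in any place of the row; fixed. All alike: black base 62 mm wide (y), 94 deep, 4 thick; two rubber rails along y, 8 mm wide, at x = -4 and +46 mm, tops 19 mm above the origin (24 above the table); on them at y = -28.5 and +28.5 mm ribs 4 mm wide, 7 mm high. Origin: underside, below the nominal fork origin; axes as holder.
- cradle_3: Cradle holding the third longest fork at the start, in any place of the row; fixed. All alike: black base 62 mm wide (y), 94 deep, 4 thick; two rubber rails along y, 8 mm wide, at x = -4 and +46 mm, tops 19 mm above the origin (24 above the table); on them at y = -28.5 and +28.5 mm ribs 4 mm wide, 7 mm high. Origin: underside, below the nominal fork origin; axes as holder.
- cradle_4: Cradle holding the shortest fork at the start, in any place of the row; fixed. All alike: black base 62 mm wide (y), 94 deep, 4 thick; two rubber rails along y, 8 mm wide, at x = -4 and +46 mm, tops 19 mm above the origin (24 above the table); on them at y = -28.5 and +28.5 mm ribs 4 mm wide, 7 mm high. Origin: underside, below the nominal fork origin; axes as holder.
- rack: Empty steel rack, 100 (x) by 266 (y) mm, fixed. Origin on the table, axes as holder (own yaw). Plate top z = 7 mm. Two rubber rails along y, 8 mm wide, at x = -4 and +46 mm, tops z = 24 mm. Lane middles y = +96, +32, -32, -96 mm, parted by dark lines and ribs 7 mm above the rails at y = -64, 0, 64; end walls to z = 29 at y = -131, 131. Fork origins belong at x = 0 on the lane middles.
- longest_fork: Longest of four aluminium tuning forks, 232 mm long, flat. Origin mid-length, centre line, underside; x along it to the tine tips (away from robot). Solid: tines x = -29 to 116 mm, 32 mm over both; yoke x = -43 to -29; z = 1 to 8 mm (z = 1 on rail tops). Stem not graspable: grip across both tines at x = 21 mm, between the rails; fingertips may go below rail tops.
- second_fork: Second longest of four aluminium tuning forks, 194 mm long, flat. Origin mid-length, centre line, underside; x along it to the tine tips (away from robot). Solid: tines x = -24 to 97 mm, 30 mm over both; yoke x = -38 to -24; z = 1 to 8 mm (z = 1 on rail tops). Stem not graspable: grip across both tines at x = 21 mm, between the rails; fingertips may go below rail tops.
- third_fork: Third longest of four aluminium tuning forks, 172 mm long, flat. Origin mid-length, centre line, underside; x along it to the tine tips (away from robot). Solid: tines x = -14 to 86 mm, 26 mm over both; yoke x = -28 to -14; z = 1 to 8 mm (z = 1 on rail tops). Stem not graspable: grip across both tines at x = 21 mm, between the rails; fingertips may go below rail tops.
- shortest_fork: Shortest of four aluminium tuning forks, 126 mm long, flat. Origin mid-length, centre line, underside; x along it to the tine tips (away from robot). Solid: tines x = -7 to 63 mm, 24 mm over both; yoke x = -21 to -7; z = 2 to 7 mm (z = 2 on rail tops). Stem not graspable: grip across both tines at x = 21 mm, between the rails; fingertips may go below rail tops.
Mind the look-alikes: they are no part of the job. Leave any green look-alike of the third_fork alone. Leave any blue look-alike of the shortest_fork alone.

How it is judged (in metres and radians):
At the end, for the whole second after the job is handed in: Every fork lies released, at rest and flat on both rails of the rack (tilt under 0.12 rad, height within 5 mm), in the lane that mirrors its cradle's place in the holder (cradle at y, fork at -y), its origin within 15 mm of the lane middle and of x = 0, in line with the lane within 0.2 rad (((y of cradle_1 in the frame of holder between 0.076 and 0.116 m and y of longest_fork in the frame of rack between -0.111 and -0.081 m) or (y of cradle_1 in the frame of holder between 0.012 and 0.052 m and y of longest_fork in the frame of rack between -0.047 and -0.017 m) or (y of cradle_1 in the frame of holder between -0.052 and -0.012 m and y of longest_fork in the frame of rack between 0.017 and 0.047 m) or (y of cradle_1 in the frame of holder between -0.116 and -0.076 m and y of longest_fork in the frame of rack between 0.081 and 0.111 m)) and x of longest_fork in the frame of rack between -0.015 and 0.015 m and z of longest_fork in the frame of rack between 0.018 and 0.028 m and angle between the x axis of each of longest_fork, second_fork, third_fork, shortest_fork and the x axis of rack, either way round below 0.2 rad and angle between each of longest_fork, second_fork, third_fork, shortest_fork's own z axis and vertical below 0.12 rad and linear speed of each of longest_fork, second_fork, third_fork, shortest_fork below 0.02 m/s and contact force between each of longest_fork, second_fork, third_fork, shortest_fork and the fingers below 0.1 N and ((y of cradle_2 in the frame of holder between 0.076 and 0.116 m and y of second_fork in the frame of rack between -0.111 and -0.081 m) or (y of cradle_2 in the frame of holder between 0.012 and 0.052 m and y of second_fork in the frame of rack between -0.047 and -0.017 m) or (y of cradle_2 in the frame of holder between -0.052 and -0.012 m and y of second_fork in the frame of rack between 0.017 and 0.047 m) or (y of cradle_2 in the frame of holder between -0.116 and -0.076 m and y of second_fork in the frame of rack between 0.081 and 0.111 m)) and x of second_fork in the frame of rack between -0.015 and 0.015 m and z of second_fork in the frame of rack between 0.018 and 0.028 m and ((y of cradle_3 in the frame of holder between 0.076 and 0.116 m and y of third_fork in the frame of rack between -0.111 and -0.081 m) or (y of cradle_3 in the frame of holder between 0.012 and 0.052 m and y of third_fork in the frame of rack between -0.047 and -0.017 m) or (y of cradle_3 in the frame of holder between -0.052 and -0.012 m and y of third_fork in the frame of rack between 0.017 and 0.047 m) or (y of cradle_3 in the frame of holder between -0.116 and -0.076 m and y of third_fork in the frame of rack between 0.081 and 0.111 m)) and x of third_fork in the frame of rack between -0.015 and 0.015 m and z of third_fork in the frame of rack between 0.018 and 0.028 m and ((y of cradle_4 in the frame of holder between 0.076 and 0.116 m and y of shortest_fork in the frame of rack between -0.111 and -0.081 m) or (y of cradle_4 in the frame of holder between 0.012 and 0.052 m and y of shortest_fork in the frame of rack between -0.047 and -0.017 m) or (y of cradle_4 in the frame of holder between -0.052 and -0.012 m and y of shortest_fork in the frame of rack between 0.017 and 0.047 m) or (y of cradle_4 in the frame of holder between -0.116 and -0.076 m and y of shortest_fork in the frame of rack between 0.081 and 0.111 m)) and x of shortest_fork in the frame of rack between -0.015 and 0.015 m and z of shortest_fork in the frame of rack between 0.018 and 0.028 m); the robot touches nothing.
It also fails if it takes over 96 s, if anything falls off the work surface, if the arm or the gripper's body presses on something with over 40 N, if the wrist force passes 120 N, or if a joint passes its speed limit or range.

ROBOT

A 6-joint arm with a two-finger parallel gripper is mounted at the origin on a cart in front of the work surface, level with it; the furniture and walls round the work are solid. World frame = base frame: x ahead of the robot, y to its left, z up, the work surface at z = 0. Lengths are in m, angles in degrees, forces in N, time in s.
With the tool pointing down it reaches from about 0.375 to 0.9 m from the base axis. Payload 3.1 kg.
Tool frame: the origin (TCP) lies midway between the tips of the shut fingers; the grasp point (between the pads) lies 19 mm behind it; z points along the fingers, y is the line along which they close (so a half turn about z gives the same grasp; the last joint's range is limited). The gripper opens to 87 mm and grips with 3 to 60 N. Pads are 19 mm wide; open, the fingers measure 117 mm over their backs; the gripper's body (75 mm by 190 mm) begins 51 mm behind the grasp point.
Start: joints at [59.96, 30.224, 82.088, -0, 67.689, -10.227], TCP at [0.212, 0.588, 0.198] pointing down, gripper open.
Joint ranges: [-176.69, 176.69], [-43.24, 126.21], [12.49, 139.97], [-82, 262], [0, 151.66], [-163.58, 163.58]. Speed limits (degrees/s): [159.86, 159.86, 180, 180, 180, 180].

INTERFACE

Orientations are given as a 3x3 rotation matrix whose columns are the frame's x, y, z axes.
In Python, from rig import read_state, optics, bot gives the robot as it stands. The module is installed in compiled form; this text tells all that it offers.
- The arm moves only by the tool send_rows, never from a script. Its argument "commands" is a list of rows, each a list of 7 numbers: the turn, a rotation vector about the tool's x, y, z in units of 5 degrees (1.0 is 5 degrees), then the shift along the tool's x, y, z in units of 30 mm (1.0 is 30 mm), then the opening, from 0 (shut) to 1 (fully open). In form: [[rx, ry, rz, tx, ty, tz, gripper], ...]. A call has 1 to 20 rows; each row is the pose to reach, as a shift and turn from the pose commanded when the call began, along the tool's axes at that moment; what a row does not reach only later rows make up. A row lasts 1/12 s, in which the tool goes at most 41.7 mm and 7.16 degrees, less where a joint would pass 70% of its speed; a pose out of reach is approached as far as the arm can. A call with a gripper value outside its range is refused whole. The fingers move at their own pace and stop on an object; the grip force is fixed at half the most. Time passes only in rows, so rows that repeat a pose let the fingers close. It gives the time, the measured TCP pose, the force, the opening and the grip force at its end, in the units of the state.
- read_state(): the state, without advancing time (a new reading comes with each control period).
- optics.capture(name): name is "side" or "top"; returns a dict with "image" (400x640x3 uint8, blue, green, red), "intrinsics" (3x3 intrinsics, pixels), "extrinsics" (4x4, takes a point from world to camera coordinates). Camera axes: x right, y down, z forward; pixel columns grow to the right and rows downward; lengths in m; the calibration is good to about 2 mm. A picture is of the moment at which its call begins. There is no depth.
- bot.hand_in(): hands the job in; it is judged then, once.
The state is a dict: "time_s": time; "joint_positions": joint angles; "qvel": joint speeds; "tau": joint torques, N m; "position": TCP position; "tcp_rot": TCP orientation; "force": force on the tool from outside, world axes, zero at the start; "moment": the same for the moment, N m; "opening": opening from 0.0 (shut) to 1.0 (fully open); "grasp_force": force on a finger pad.
Only numpy, scipy, OpenCV 4.12 (cv2) and the standard library are available. Lean on these libraries where they do the work, as an engineer would, in place of code of your own. Each camera call takes 0.05 s, during which the arm holds its last target. There are 200 camera calls.

## Working session

There is one attempt and no reset: what is moved stays moved. The work goes in short steps, Python scripts to look and compute and a tool call to move; the robot and the scene stay as the last step left them, time stands still between calls to the robot, and variables do not carry over. Pictures are saved under pics/ and viewed, at most 14 in all, crops included, and the job is handed in when it is done.

Besides the shell and the picture viewer there is one more tool, called after "Request:" in YAML: its name, and indented under it one key for each argument. send_rows: Moves the arm, as the interface text tells. Its arguments: {"type":"object","properties":{"commands":{"type":"array","items":{"type":"array","items":{"type":"number"}}}},"required":["commands"]}

```bash
mkdir -p pics; python3 - <<'E'
from rig import read_state, optics
import cv2,numpy as np
s=read_state();print(s)
for n in("top","side"):
    d=optics.capture(n);cv2.imwrite(f"pics/{n}0.png",d["image"]);print(n,d["intrinsics"].tolist(),np.round(d["extrinsics"],4).tolist())
E
```

```text
{'time_s': 0.0, 'joint_positions': array([ 5.99600904e+01,  3.02783244e+01,  8.21562894e+01,  6.27044689e-04,
        6.76872614e+01, -1.02277107e+01]), 'qvel': array([ 0.07859573, -0.08023421,  0.0170182 ,  0.05546234,  0.0443362 ,
        0.01572605]), 'tau': array([-4.25213211e-04, -4.40044641e+01, -1.76589811e+01,  6.34526485e-02,
        5.83266187e-02, -1.68127090e-04]), 'position': array([0.21141635, 0.58733475, 0.19657909]), 'tcp_rot': array([[-9.40807007e-01,  3.38941033e-01, -1.07360853e-03],
       [ 3.38942512e-01,  9.40805294e-01, -1.83633208e-03],
       [ 3.87648296e-04, -2.09152566e-03, -9.99997738e-01]]), 'force': array([-0.21355889,  0.59363086,  0.08032614]), 'moment': array([-0.02084497, -0.03101272, -0.00653833]), 'grasp_force': 0.0, 'opening': 1.0035767545017422}
top [[383.7757841999049, 0.0, 313.26184975279153], [0.0, 383.7757841999049, 199.77112853472656], [0.0, 0.0, 1.0]] [[-0.0247, -0.9995, -0.0195, 0.0219], [-0.9901, 0.0272, -0.1379, 0.6103], [0.1383, 0.0159, -0.9903, 0.9586], [0.0, 0.0, 0.0, 1.0]]
side [[472.0319058849108, 0.0, 324.9918118144801], [0.0, 472.0319058849108, 201.62730289586472], [0.0, 0.0, 1.0]] [[-0.9975, 0.0706, -0.0082, 0.6121], [0.0641, 0.8426, -0.5347, -0.0237], [-0.0308, -0.5339, -0.845, 1.1282], [0.0, 0.0, 0.0, 1.0]]
```

View pics/top0.png

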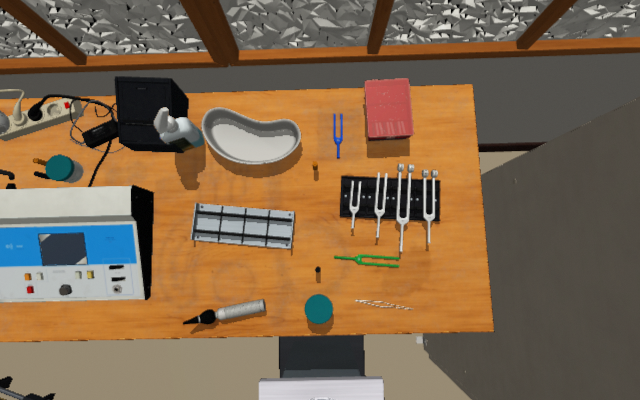

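View pics/side0.png

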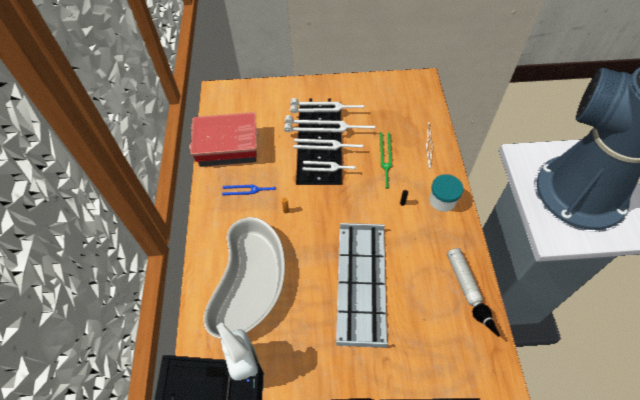

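The forks in the top view, left to right by column: shortest (355), third (380), longest (403) and second (429). The blue (338,135) and green (370,260) look-alikes lie off the holder. I'll check this in an enlarged crop and extract the fork blobs.

```bash
python3 - <<'E'
import cv2,numpy as np
t=cv2.imread("pics/top0.png");s=cv2.imread("pics/side0.png")
a=cv2.resize(t[150:260,330:450],None,fx=5,fy=5,interpolation=cv2.INTER_CUBIC)
cv2.imwrite("pics/c1.png",a)
b=cv2.resize(t[195:255,180:305],(800,384),interpolation=cv2.INTER_CUBIC)
cv2.imwrite("pics/c2.png",b)
c=cv2.resize(s[85:190,275:385],None,fx=5,fy=5,interpolation=cv2.INTER_CUBIC)
cv2.imwrite("pics/c3.png",c)
e=cv2.resize(s[215:355,325:400],None,fx=4.2,fy=4.2,interpolation=cv2.INTER_CUBIC)
cv2.imwrite("pics/c4.png",e)
E
```

```text
(no output)
```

View pics/c1.png

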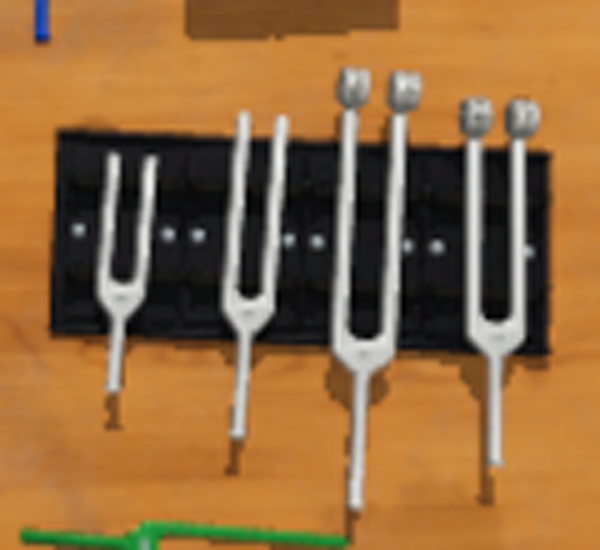

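View pics/c2.png

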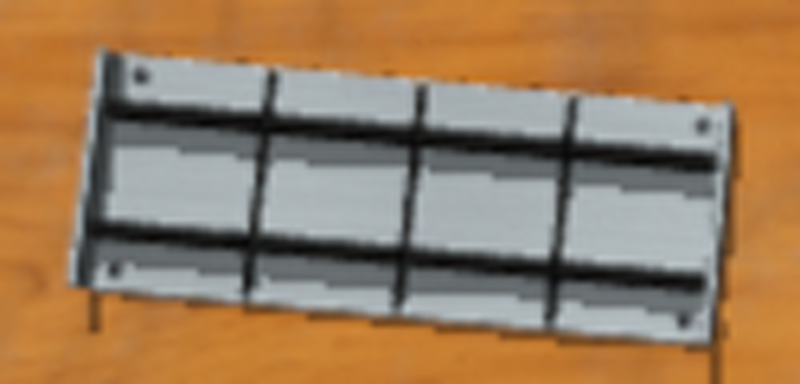

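View pics/c3.png

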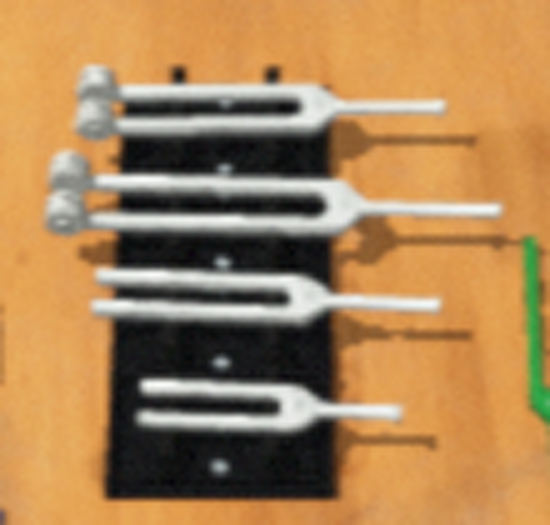

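View pics/c4.png

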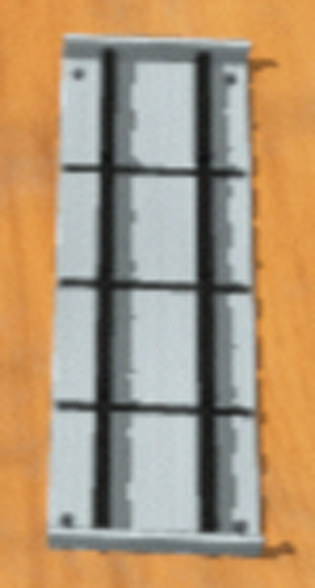

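Crop c1 confirms the holder order by length, left to right: shortest (115,270), third (248,280), longest (365,290, weighted) and second (495,270, weighted). Crop c2 shows the rack's two black rails and three lane lines. The lines look thin in both views, so they are painted on the plate. Next I'll measure.

```bash
cat > g.py <<'E'
import cv2,numpy as np
from rig import optics
class V:
    def __init__(s,n,img=None):
        d=optics.capture(n);s.im=d["image"];s.K=d["intrinsics"];E=d["extrinsics"]
        s.R=E[:3,:3];s.t=E[:3,3];s.c=-s.R.T@s.t;s.hsv=cv2.cvtColor(s.im,cv2.COLOR_BGR2HSV)
    def ray(s,p):
        p=np.atleast_2d(p).astype(float)
        return np.c_[p,np.ones(len(p))]@np.linalg.inv(s.K).T@s.R
    def cast(s,p,z):
        r=s.ray(p);return s.c+r*((z-s.c[2])/r[:,2:])
    def pix(s,P):
        q=(np.atleast_2d(P)@s.R.T+s.t)@s.K.T;return q[:,:2]/q[:,2:]
def tri(a,pa,b,pb):
    A=[];B=[]
    for v,p in((a,pa),(b,pb)):
        d=v.ray(p)[0];d/=np.linalg.norm(d);M=np.eye(3)-np.outer(d,d);A.append(M);B.append(M@v.c)
    return np.linalg.lstsq(np.vstack(A),np.hstack(B),rcond=None)[0]
def forks(v,roi):
    x0,x1,y0,y1=roi
    h=v.hsv;m=((h[...,2]>120)&(h[...,1]<60)).astype(np.uint8)
    k=np.zeros_like(m);k[y0:y1,x0:x1]=m[y0:y1,x0:x1]
    k=cv2.morphologyEx(k,cv2.MORPH_CLOSE,np.ones((3,3),np.uint8)) if 0 else k
    n,l,st,c=cv2.connectedComponentsWithStats(k,connectivity=8)
    return [np.argwhere(l==i)[:,::-1] for i in range(1,n) if st[i,4]>60]
E
python3 - <<'E'
from g import *
t=V("top");s=V("side");print(t.c.round(3),s.c.round(3))
ft=sorted(forks(t,(332,450,155,262)),key=lambda p:p[:,0].mean())
fs=sorted(forks(s,(275,385,85,185)),key=lambda p:-p[:,1].mean())
print([len(p) for p in ft],[len(p) for p in fs])
L=[.126,.172,.232,.194]
for i,(a,b) in enumerate(zip(ft,fs)):
    ea=a[a[:,1]>=a[:,1].max()-1].mean(0);eb=b[b[:,0]>=b[:,0].max()-1].mean(0)
    E=tri(t,ea,s,eb)
    out=[]
    for v,p in((t,a),(s,b)):
        W=v.cast(p,.029)[:,:2]
        # axis: stem-end mean to centroid of yoke/tine part
        d,x=None,None
        vx,vy,x0,y0=cv2.fitLine(W.astype(np.float32),cv2.DIST_L2,0,.01,.01).ravel()
        if vx<0:vx,vy=-vx,-vy
        pr=(W-[x0,y0])@[vx,vy];lo,hi=pr.min(),pr.max()
        out.append((np.array([x0,y0])+lo*np.array([vx,vy]),np.degrees(np.arctan2(vy,vx)),hi-lo))
    print(i,"stem tri",E.round(4),[(o[0].round(4),o[1].round(2),o[2].round(4)) for o in out])
E
```

```text
[ 0.472 -0.01   1.034] [0.647 0.579 0.946]
[196, 287, 392, 313] [269, 371, 550, 455]
0 stem tri [ 0.5376 -0.0933  0.0289] [(array([ 0.5353, -0.0929]), np.float32(-7.63), np.float64(0.1265)), (array([ 0.5368, -0.0929]), np.float32(-7.53), np.float64(0.125))]
1 stem tri [ 0.5119 -0.157   0.0302] [(array([ 0.5102, -0.1573]), np.float32(-7.36), np.float64(0.1715)), (array([ 0.5101, -0.1581]), np.float32(-7.37), np.float64(0.1711))]
2 stem tri [ 0.4741 -0.2157  0.0306] [(array([ 0.4726, -0.2159]), np.float32(-6.37), np.float64(0.2102)), (array([ 0.4729, -0.215 ]), np.float32(-7.39), np.float64(0.2301))]
3 stem tri [ 0.4944 -0.29    0.0291] [(array([ 0.4939, -0.2897]), np.float32(-4.03), np.float64(0.1711)), (array([ 0.4925, -0.2891]), np.float32(-4.93), np.float64(0.1919))]
```

```bash
python3 - <<'E'
from g import *
t=V("top");s=V("side")
ft=sorted(forks(t,(332,450,155,262)),key=lambda p:p[:,0].mean())
fs=sorted(forks(s,(275,385,85,185)),key=lambda p:-p[:,1].mean())
L=[.126,.172,.232,.194];tin=[(-.015,.055),(-.02,.075),(-.035,.085),(-.03,.065)];g0=[-7.5,-7.4,-6.9,-4.5]
for i,(a,b) in enumerate(zip(ft,fs)):
  for v,p in((t,a),(s,b)):
    W=v.cast(p,.0295)[:,:2];th=np.radians(g0[i])
    for _ in range(3):
        u=np.array([np.cos(th),np.sin(th)]);n=np.array([-u[1],u[0]])
        x=W@u;y=W@n;x0=x.min()+L[i]/2;x=x-x0
        c=[];
        for q in np.arange(-L[i]/2+.006,tin[i][1],.004):
            k=abs(x-q)<.003
            if k.sum()>1:c.append((q,(y[k].min()+y[k].max())/2))
        f=np.polyfit(*np.array(c).T,1);th+=np.arctan(f[0])
    g=x0*u+np.polyval(f,0)*n; G=(x0+.021)*u+np.polyval(f,.021)*n
    print(i,"yaw",np.degrees(th).round(2),"origin",g.round(4),"grip",G.round(4))
def fitline(v,m):
    p=np.argwhere(m)[:,::-1].astype(np.float32)
    n,l,st,_=cv2.connectedComponentsWithStats(m.astype(np.uint8));print("comps",[x[4] for x in st[1:] if x[4]>15])
T=t.im.max(2);S=s.im.max(2)
# rails in top: per column, darkest two minima
def sub(prof):
    i=int(np.argmin(prof));
    if 0<i<len(prof)-1:
        a,b,c=prof[i-1:i+2].astype(float);d=a-2*b+c;return i+(.5*(a-c)/d if d else 0)
    return i
import itertools
def line(v,G,z,pts):
    return v.cast(pts,z)[:,:2]
# nominal lines (crop c2 scale 6.4, origin 180,195 ; c4 scale 4.2 origin 325,215)
c2=lambda x,y:(180+x/6.4,195+y/6.4);c4=lambda x,y:(325+x/4.2,215+y/4.2)
def trace(img,p,q,hw=3,n=60):
    p=np.array(p);q=np.array(q);d=(q-p)/np.linalg.norm(q-p);w=np.array([-d[1],d[0]])
    out=[]
    for f in np.linspace(.03,.97,n):
        o=p+f*(q-p);k=np.arange(-hw,hw+.01,.25)
        P=(o+np.outer(k,w)).astype(np.float32)
        r=cv2.remap(img,P[:,:1].copy(),P[:,1:].copy(),cv2.INTER_LINEAR).ravel().astype(float)
        wt=np.clip(np.percentile(r,60)-r,0,None)**2
        if wt.sum()>0: out.append(o+(wt@k/wt.sum())*w)
    return np.array(out)
H={}
for nm,v,I,lines in(("top",t,T,dict(far=(c2(115,107),c2(715,162)),near=(c2(100,230),c2(705,283)),l64=(c2(268,85),c2(250,290)),l0=(c2(420,100),c2(401,300)),lm64=(c2(573,110),c2(553,320)))),
  ("side",s,S,dict(far=(c4(109,60),c4(102,525)),near=(c4(203,60),c4(208,525)),lm64=(c4(68,168),c4(242,173)),l0=(c4(62,283),c4(248,289)),l64=(c4(58,405),c4(250,411))))):
    for k,(p,q) in lines.items():
        P=trace(I,p,q);z=.024 if k in("far","near") else .007
        W=v.cast(P,z)[:,:2].astype(np.float32)
        vx,vy,x0,y0=cv2.fitLine(W,cv2.DIST_HUBER,0,.001,.001).ravel()
        ang=np.degrees(np.arctan2(vy,vx));
        H[nm,k]=(vx,vy,x0,y0)
        print(nm,k,"ang",round(float(ang),2),"res",np.abs((W-[x0,y0])@[-vy,vx]).mean().round(4),"pt",np.round([x0,y0],4))
  
def inter(a,b):
    A=np.array([[a[0],-b[0]],[a[1],-b[1]]]);u=np.linalg.solve(A,[b[2]-a[2],b[3]-a[3]]);return np.array([a[2]+u[0]*a[0],a[3]+u[0]*a[1]])
for nm in("top","side"):
    for k in("l64","l0","lm64"):print(nm,k,[inter(H[nm,r],H[nm,k]).round(4) for r in("near","far")])
E
```

```text
0 yaw -7.44 origin [ 0.6001 -0.1014] grip [ 0.6209 -0.1041]
0 yaw -7.75 origin [ 0.5993 -0.1008] grip [ 0.6201 -0.1037]
1 yaw -7.51 origin [ 0.5955 -0.1682] grip [ 0.6163 -0.1709]
1 yaw -7.63 origin [ 0.5955 -0.1685] grip [ 0.6163 -0.1713]
2 yaw -6.23 origin [ 0.5879 -0.2285] grip [ 0.6088 -0.2308]
2 yaw -6.6 origin [ 0.5881 -0.2292] grip [ 0.6089 -0.2316]
3 yaw -3.92 origin [ 0.5907 -0.296 ] grip [ 0.6116 -0.2974]
3 yaw -3.88 origin [ 0.5892 -0.2966] grip [ 0.6102 -0.298 ]
top far ang 83.47 res 1e-04 pt [0.5741 0.1889]
top near ang 83.48 res 1e-04 pt [0.5252 0.1967]
top l64 ang -6.29 res 0.0006 pt [0.5562 0.2595]
top l0 ang -6.48 res 0.0003 pt [0.5497 0.1956]
top lm64 ang -6.33 res 0.0003 pt [0.5472 0.1316]
side far ang 83.46 res 1e-04 pt [0.5761 0.2016]
side near ang 83.46 res 1e-04 pt [0.5267 0.2055]
side lm64 ang -6.67 res 0.0005 pt [0.5423 0.131 ]
side l0 ang -6.44 res 0.0003 pt [0.5314 0.1967]
side l64 ang -6.32 res 0.0004 pt [0.5391 0.2603]
top l64 [array([0.5326, 0.2621], dtype=float32), array([0.5818, 0.2567], dtype=float32)]
top l0 [array([0.5254, 0.1984], dtype=float32), array([0.5745, 0.1928], dtype=float32)]
top lm64 [array([0.5181, 0.1348], dtype=float32), array([0.5673, 0.1293], dtype=float32)]
side l64 [array([0.5331, 0.261 ], dtype=float32), array([0.5823, 0.2556], dtype=float32)]
side l0 [array([0.5258, 0.1973], dtype=float32), array([0.575 , 0.1918], dtype=float32)]
side lm64 [array([0.5185, 0.1338], dtype=float32), array([0.5677, 0.1281], dtype=float32)]
```

Heights agree across the two views: fork stems at z≈0.029, and rails at 0.024 and lines at 0.007 give matching positions. I'll write a planner helper and move.

```bash
cat > go.py <<'E'
# usage: go.py x y z forkyaw [x y z yaw ...] -> row numbers relative to the present pose
import sys,numpy as np
from rig import read_state
from scipy.spatial.transform import Rotation as Ro
s=read_state();p,R=s["position"],s["tcp_rot"]
a=list(map(float,sys.argv[1:]))
for x,y,z,w in zip(*[iter(a)]*4):
    c,d=np.cos(np.radians(90+w)),np.sin(np.radians(90+w))
    T=np.array([[-d,c,0],[c,d,0],[0,0,-1]]) if 0 else np.column_stack([np.cross([c,d,0],[0,0,-1]),[c,d,0],[0,0,-1]])
    print((Ro.from_matrix(R.T@T).as_rotvec(degrees=True)/5).round(2),(R.T@(np.array([x,y,z])-p)/.03).round(2))
print(s["time_s"],p.round(4),s["opening"],s["grasp_force"],s["force"].round(1))
E
python3 go.py .40 .10 .25 -7.6 .6205 -.1039 .15 -7.6
```

```text
[-0.01 -0.   -2.44] [-11.42 -13.17  -1.75]
[-0.01 -0.   -2.44] [-20.64 -17.07   1.58]
0.3 [0.2117 0.5878 0.1972] 0.9965778373109704 0.0 [ 0.  -0.4 -0.6]
```

Request:
send_rows:
  commands:
    - [0,0,-0.2,-0.9,-1.0,-0.9,1]
    - [0,0,-0.4,-1.8,-2.0,-1.7,1]
    - [0,0,-0.6,-2.7,-3.0,-1.7,1]
    - [0,0,-0.8,-3.6,-4.0,-1.7,1]
    - [0,0,-1.0,-4.4,-5.0,-1.7,1]
    - [0,0,-1.2,-5.3,-6.0,-1.7,1]
    - [0,0,-1.4,-6.2,-7.0,-1.7,1]
    - [0,0,-1.6,-7.0,-8.0,-1.7,1]
    - [0,0,-1.8,-7.9,-9.0,-1.7,1]
    - [0,0,-2.0,-8.8,-10.0,-1.7,1]
    - [0,0,-2.2,-9.6,-11.0,-1.7,1]
    - [0,0,-2.44,-10.5,-12.0,-1.7,1]
    - [0,0,-2.44,-11.4,-13.2,-1.7,1]
    - [0,0,-2.44,-12.4,-13.6,-1.4,1]
    - [0,0,-2.44,-13.4,-14.0,-1.1,1]
    - [0,0,-2.44,-14.4,-14.5,-0.7,1]
    - [0,0,-2.44,-15.4,-14.9,-0.4,1]
    - [0,0,-2.44,-16.4,-15.3,-0.1,0.46]
    - [0,0,-2.44,-17.4,-15.7,0.3,0.46]
    - [0,0,-2.44,-18.0,-16.0,0.5,0.46]

```text
time_s: 1.97
position: [0.5595, -0.0491, 0.1814]
tcp_rot: [[-0.991, 0.134, 0.001], [0.134, 0.991, -0.001], [-0.001, -0.001, -1.0]]
force: [0.2, -0.0, 0.5]
opening: 0.853
grasp_force: 0.0
```

```bash
python3 go.py .6205 -.1039 .1 -7.6 .6205 -.1039 .017 -7.6
```

```text
[-0.01  0.01 -0.02] [-2.25 -1.54  2.72]
[-0.01  0.01 -0.02] [-2.25 -1.54  5.48]
1.9667 [ 0.5595 -0.0491  0.1814] 0.8527887025436458 0.0 [ 0.2 -0.   0.5]
```

Request:
send_rows:
  commands:
    - [0,0,0,-0.7,-0.5,0.6,0.46]
    - [0,0,0,-1.4,-1.0,1.2,0.46]
    - [0,0,0,-2.0,-1.4,1.8,0.46]
    - [0,0,0,-2.2,-1.5,2.4,0.46]
    - [0,0,0,-2.2,-1.5,2.7,0.46]
    - [0,0,0,-2.2,-1.5,2.7,0.46]
    - [0,0,0,-2.2,-1.5,2.7,0.46]
    - [0,0,0,-2.2,-1.5,2.7,0.46]
    - [0,0,0,-2.2,-1.5,2.7,0.46]

```text
time_s: 2.72
position: [0.6169, -0.0995, 0.103]
tcp_rot: [[-0.991, 0.132, 0.002], [0.132, 0.991, -0.001], [-0.002, -0.0, -1.0]]
force: [0.4, 0.4, -0.1]
opening: 0.466
grasp_force: 0.0
```

```bash
python3 go.py .6205 -.1039 .017 -7.6
```

```text
[-0.    0.02  0.01] [-0.13 -0.13  2.87]
2.7167 [ 0.6169 -0.0995  0.103 ] 0.4657688139633394 0.0 [ 0.4  0.4 -0.1]
```

Request:
send_rows:
  commands:
    - [0,0,0,-0.1,-0.13,0.5,0.46]
    - [0,0,0,-0.12,-0.13,1.0,0.46]
    - [0,0,0,-0.12,-0.13,1.5,0.46]
    - [0,0,0,-0.12,-0.13,1.9,0.46]
    - [0,0,0,-0.12,-0.13,1.9,0.46]
    - [0,0,0,-0.12,-0.13,1.9,0.46]
    - [0,0,0,-0.12,-0.13,1.9,0.46]

```text
time_s: 3.3
position: [0.6203, -0.1044, 0.0455]
tcp_rot: [[-0.991, 0.132, 0.002], [0.132, 0.991, -0.001], [-0.002, -0.0, -1.0]]
force: [0.2, 0.5, -0.0]
opening: 0.463
grasp_force: 0.0
```

```bash
python3 go.py .6205 -.1039 .017 -7.6; python3 -c "
from g import *
t=V('top');s=V('side')
a=cv2.resize(t.im[150:260,330:450],(480,440));b=cv2.resize(s.im[85:190,275:385],(320,305))
o=np.zeros((440,800,3),np.uint8);o[:,:480]=a;o[:305,480:]=b;cv2.imwrite('pics/p1.png',o)"
```

```text
[-0.    0.02  0.  ] [-0.    0.02  0.95]
3.3 [ 0.6203 -0.1044  0.0455] 0.4634757492849411 0.0 [ 0.2  0.5 -0. ]
```

View pics/p1.png

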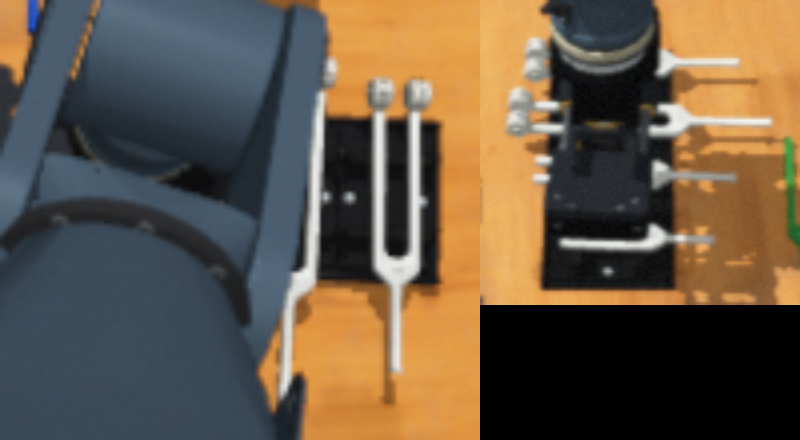

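The side view shows the gripper straddling the shortest fork, seen at crop (610,243). The neighbouring forks are undisturbed. Descending and gripping.

Request:
send_rows:
  commands:
    - [0,0,0,0,0,0.4,0.46]
    - [0,0,0,0,0.02,0.8,0.46]
    - [0,0,0,0,0.02,0.95,0.46]
    - [0,0,0,0,0.02,0.95,0.46]
    - [0,0,0,0,0.02,0.95,0.46]
    - [0,0,0,0,0.02,0.95,0.1]
    - [0,0,0,0,0.02,0.95,0.1]
    - [0,0,0,0,0.02,0.95,0.1]
    - [0,0,0,0,0.02,0.95,0.1]
    - [0,0,0,0,0.02,0.95,0.1]
    - [0,0,0,0,0.02,0.95,0.1]

```text
time_s: 4.32
position: [0.6199, -0.1038, 0.0163]
tcp_rot: [[-0.991, 0.132, 0.0], [0.132, 0.991, -0.0], [-0.0, -0.0, -1.0]]
force: [0.3, -0.2, 0.3]
opening: 0.134
grasp_force: 0.0
```

```bash
python3 go.py .6205 -.1039 .12 -7.6 .5398 .1032 .12 -6.5 .5398 .1032 .017 -6.5
```

```text
[-0.  0. -0.] [-0.02 -0.   -3.46]
[-0.    0.   -0.22] [ 3.56  6.48 -3.46]
[-0.    0.   -0.22] [ 3.56  6.49 -0.03]
4.3167 [ 0.6199 -0.1038  0.0163] 0.13401258673419272 0.0 [ 0.3 -0.2  0.3]
```

```bash
python3 -c "
from g import *
s=V('side');t=V('top')
print(t.pix([[.62,-.104,.0163],[.6,-.1,.03]]),s.pix([[.62,-.104,.0163],[.6,-.1,.03]]))
b=cv2.resize(s.im[85:195,275:395],None,fx=5,fy=5,interpolation=cv2.INTER_CUBIC);cv2.imwrite('pics/p2.png',b)"
```

```text
[[354.45788495 196.53203615]
 [353.68874352 203.32519331]] [[319.3469568  168.68506831]
 [327.6291904  166.13325721]]
```

View pics/p2.png

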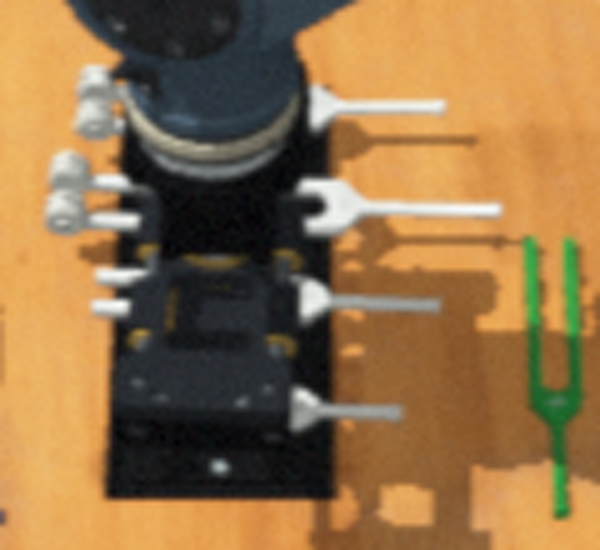

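Request:
send_rows:
  commands:
    - [0,0,0,0,0,0,0.0]
    - [0,0,0,0,0,0,0.0]
    - [0,0,0,0,0,0,0.0]
    - [0,0,0,0,0,0,0.0]

```text
time_s: 4.75
position: [0.6197, -0.1037, 0.016]
tcp_rot: [[-0.991, 0.133, -0.0], [0.133, 0.991, 0.0], [0.0, 0.0, -1.0]]
force: [0.2, -0.1, 0.4]
opening: 0.004
grasp_force: 0.0
```

Request:
send_rows:
  commands:
    - [0,0,0,0,0,0,0.46]
    - [0,0,0,0,0,0,0.46]
    - [0,0,0,0,0,0,0.46]
    - [0,0,0,0,0,0,0.46]
    - [0,0,0,0,0,0,0.46]
    - [0,0,0,0,0,0,0.46]
    - [0,0,0,0,0,0,0.46]
    - [0,0,0,0,0,-0.5,0.46]
    - [0,0,0,0,0,-1,0.46]
    - [0,0,0,0,0,-1.5,0.46]
    - [0,0,0,0,0,-2,0.46]
    - [0,0,0,0,0,-2.5,0.46]
    - [0,0,0,0,0,-3.5,0.46]
    - [0,0,0,0,0,-4,0.46]
    - [0,0,0,0,0,-4,0.46]

```text
time_s: 6.0
position: [0.6225, -0.1046, 0.1402]
tcp_rot: [[-0.991, 0.132, 0.008], [0.132, 0.991, -0.003], [-0.008, -0.002, -1.0]]
force: [0.7, -1.0, -0.4]
opening: 0.46
grasp_force: 0.0
```

```bash
python3 -c "
from g import *
s=V('side')
b=cv2.resize(s.im[75:215,265:405],None,fx=4.2,fy=4.2,interpolation=cv2.INTER_CUBIC);cv2.imwrite('pics/p3.png',b)"
```

```text
(no output)
```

View pics/p3.png

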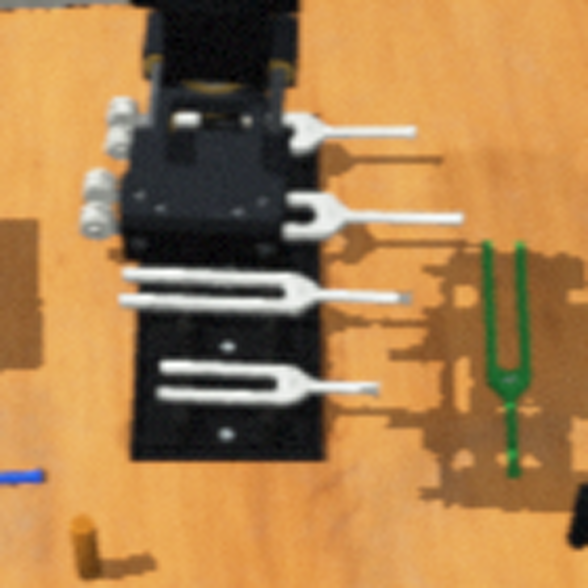

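```bash
python3 -c "
from g import *
from rig import read_state
st=read_state();p=st['position'];R=st['tcp_rot'];print(p,st['opening'])
s=V('side');im=s.im.copy()
b=cv2.resize(im[75:215,265:405],None,fx=4.2,fy=4.2,interpolation=cv2.INTER_CUBIC)
def pr(q):
    x=s.pix(p+R@np.array(q))[0];return ((x-[265,75])*4.2).round().astype(int)
for q in [(a,c,-.07) for a in(-.0375,.0375) for c in(-.095,.095)]: print(q,pr(q))
print('tips',[pr((0,c,0)) for c in(-.02,.02)], 'swapped axes',[pr((a,c,-.07)) for a in(-.095,.095) for c in(-.0375,.0375)])
g=b.astype(float);g=np.clip(255*(g/255)**.4,0,255).astype(np.uint8)
for q in [(a,c,-.07) for a in(-.0375,.0375) for c in(-.095,.095)]: cv2.circle(g,tuple(pr(q).tolist()),4,(0,255,255),1)
for c in(-.02,.02):cv2.circle(g,tuple(pr((0,c,0)).tolist()),4,(255,0,255),1)
cv2.imwrite('pics/p4.png',g)"
```

```text
[ 0.62114181 -0.10418068  0.13805463] 0.46058324780976967
(-0.0375, -0.095, -0.07) [161  27]
(-0.0375, 0.095, -0.07) [126 311]
(0.0375, -0.095, -0.07) [304  33]
(0.0375, 0.095, -0.07) [284 319]
tips [array([224, 228]), array([219, 286])] swapped axes [array([ 39, 102]), array([ 21, 214]), array([412, 118]), array([409, 231])]
```

View pics/p4.png

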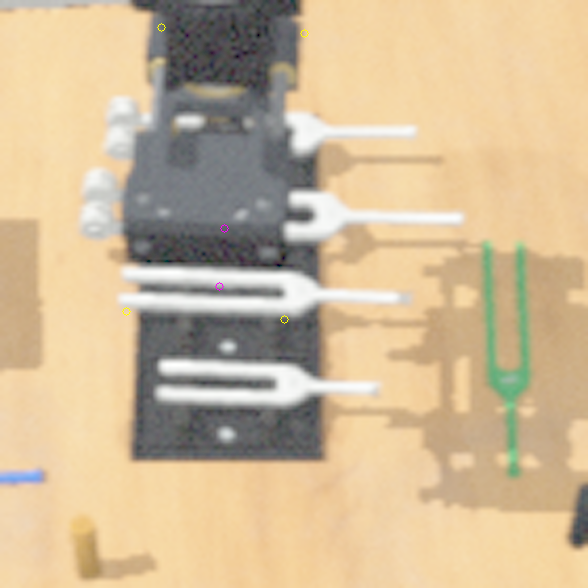

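The fork has not moved. The pictures show the fingers farther off than the reported TCP, because no finger is visible at the projected tip (219,286). I'll probe the bare table between the rack and holder with shut fingers to check the height.

```bash
python3 go.py .50 .01 .12 -7.6 .5 .01 .04 -7.6;python3 -c "
from g import *
t=V('top');print(t.cast([[315,165],[318,270],[318,215]],0.0).round(3))"
```

```text
[-0.    0.01 -0.  ] [4.46 3.23 0.54]
[-0.    0.01 -0.  ] [4.46 3.23 3.21]
6.1 [ 0.6198 -0.1037  0.1364] 0.45389916942647596 0.0 [-0.1 -0.1  0.4]
[[ 0.713 -0.001  0.   ]
 [ 0.428 -0.001  0.   ]
 [ 0.575 -0.005  0.   ]]
```

Request:
send_rows:
  commands:
    - [0,0,0,0.5,0.8,0,0]
    - [0,0,0,1.0,1.6,0,0]
    - [0,0,0,1.5,2.4,0,0]
    - [0,0,0,2.1,3.2,0,0]
    - [0,0,0,2.1,3.2,0,0]
    - [0,0,0,2.1,3.2,0.8,0]
    - [0,0,0,2.1,3.2,1.6,0]
    - [0,0,0,2.1,3.2,2.4,0]
    - [0,0,0,2.1,3.2,3.1,0]
    - [0,0,0,2.1,3.2,3.5,0]
    - [0,0,0,2.1,3.2,3.7,0]
    - [0,0,0,2.1,3.2,3.7,0]
    - [0,0,0,2.1,3.2,3.7,0]

```text
time_s: 7.23
position: [0.5702, -0.0004, 0.025]
tcp_rot: [[-0.991, 0.133, -0.0], [0.133, 0.991, 0.0], [0.0, -0.0, -1.0]]
force: [0.2, -0.3, 0.3]
opening: 0.004
grasp_force: 0.0
```

```bash
python3 -c "
from g import *
from rig import read_state
st=read_state();p=st['position'];R=st['tcp_rot'];print(p,st['opening'],st['force'])
o=[]
for n in('top','side'):
    v=V(n);x=v.pix(p)[0];print(n,x)
    c=v.im[int(x[1])-65:int(x[1])+65,int(x[0])-50:int(x[0])+50]
    c=cv2.resize(c,None,fx=4,fy=4,interpolation=cv2.INTER_CUBIC);c=(255*(c/255.)**.5).astype(np.uint8)
    for q in((0,0,0),(0,.095,-.07),(0,-.095,-.07),(0,0,-.07)):
        y=v.pix(p+R@np.array(q))[0];y=(y-[int(x[0])-50,int(x[1])-65])*4;cv2.circle(c,tuple(y.astype(int).tolist()),4,(255,0,255),1)
    o.append(c)
cv2.imwrite('pics/p5.png',np.hstack(o))"
```

```text
[ 5.70206594e-01 -4.12969027e-04  2.49679823e-02] 0.003770146233719107 [ 0.18796441 -0.28366755  0.30367124]
top [316.18892657 215.78183288]
side [343.68281084 201.25584768]
```

View pics/p5.png

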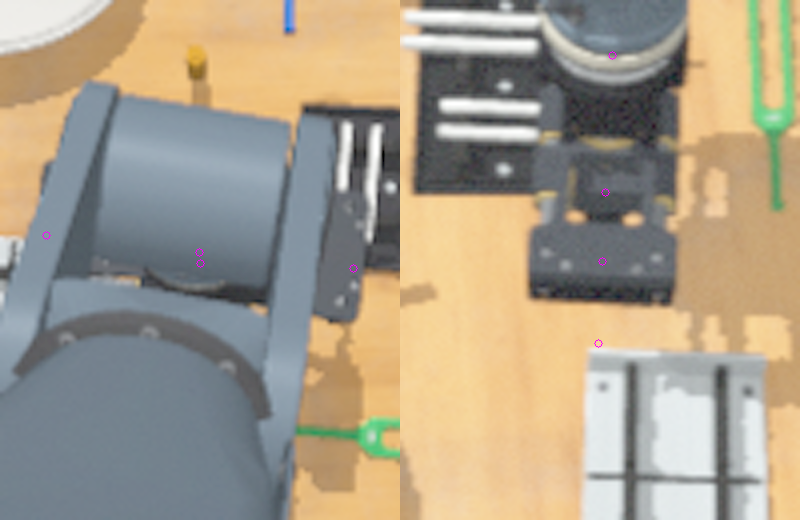

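The top view shows the gripper about centred in y. In the side view its near edge is at (600,300), against (598,343) predicted. So the gripper seems to stand higher than reported. Probing slowly.

Request:
send_rows:
  commands:
    - [0,0,0,0,0,0.2,0]
    - [0,0,0,0,0,0.4,0]
    - [0,0,0,0,0,0.6,0]
    - [0,0,0,0,0,0.7,0]
    - [0,0,0,0,0,0.7,0]

```text
time_s: 7.75
position: [0.5692, -0.0001, 0.0031]
tcp_rot: [[-0.991, 0.132, -0.002], [0.132, 0.991, 0.0], [0.002, 0.0, -1.0]]
force: [0.6, -0.4, -0.8]
opening: 0.008
grasp_force: 0.0
```

Request:
send_rows:
  commands:
    - [0,0,0,0,0,0.05,0]
    - [0,0,0,0,0,0.1,0]
    - [0,0,0,0,0,0.15,0]
    - [0,0,0,0,0,0.2,0]
    - [0,0,0,0,0,0.2,0]

```text
time_s: 8.17
position: [0.5699, -0.0002, -0.0022]
tcp_rot: [[-0.991, 0.132, -0.0], [0.132, 0.991, 0.0], [0.0, 0.0, -1.0]]
force: [0.1, -0.1, 0.4]
opening: 0.005
grasp_force: 0.0
```

Request:
send_rows:
  commands:
    - [0,0,0,0,0,0.05,0]
    - [0,0,0,0,0,0.1,0]
    - [0,0,0,0,0,0.15,0]
    - [0,0,0,0,0,0.2,0]
    - [0,0,0,0,0,0.2,0]

```text
time_s: 8.58
position: [0.5698, -0.0002, -0.0083]
tcp_rot: [[-0.991, 0.132, -0.001], [0.132, 0.991, 0.0], [0.001, 0.0, -1.0]]
force: [-0.1, -0.0, 0.5]
opening: 0.006
grasp_force: 0.0
```

Request:
send_rows:
  commands:
    - [0,0,0,0,0,0.05,0]
    - [0,0,0,0,0,0.1,0]
    - [0,0,0,0,0,0.15,0]
    - [0,0,0,0,0,0.15,0]

```text
time_s: 8.92
position: [0.5698, -0.0002, -0.0128]
tcp_rot: [[-0.991, 0.132, -0.001], [0.132, 0.991, 0.0], [0.001, 0.0, -1.0]]
force: [0.3, 0.2, 0.2]
opening: 0.008
grasp_force: 0.0
```

Request:
send_rows:
  commands:
    - [0,0,0,0,0,0.05,0]
    - [0,0,0,0,0,0.1,0]
    - [0,0,0,0,0,0.15,0]
    - [0,0,0,0,0,0.15,0]

```text
time_s: 9.25
position: [0.5698, -0.0002, -0.0173]
tcp_rot: [[-0.991, 0.133, -0.001], [0.133, 0.991, 0.0], [0.001, 0.0, -1.0]]
force: [-0.9, 0.3, 1.3]
opening: 0.005
grasp_force: 0.0
```

Request:
send_rows:
  commands:
    - [0,0,0,0,0,0.05,0]
    - [0,0,0,0,0,0.05,0]

```text
time_s: 9.42
position: [0.5699, -0.0002, -0.0187]
tcp_rot: [[-0.991, 0.132, -0.0], [0.132, 0.991, 0.0], [0.0, 0.0, -1.0]]
force: [-0.4, 0.2, 0.7]
opening: 0.008
grasp_force: 0.0
```

Request:
send_rows:
  commands:
    - [0,0,0,0,0,0.05,0]
    - [0,0,0,0,0,0.05,0]

```text
time_s: 9.58
position: [0.5699, -0.0002, -0.0201]
tcp_rot: [[-0.991, 0.132, -0.0], [0.132, 0.991, 0.0], [0.0, 0.0, -1.0]]
force: [-0.5, -0.4, -1.1]
opening: 0.004
grasp_force: 0.0
```

Request:
send_rows:
  commands:
    - [0,0,0,0,0,0.05,0]
    - [0,0,0,0,0,0.05,0]

```text
time_s: 9.75
position: [0.5699, -0.0002, -0.0217]
tcp_rot: [[-0.991, 0.132, -0.0], [0.132, 0.991, 0.0], [0.0, 0.0, -1.0]]
force: [-0.3, -0.8, 0.2]
opening: 0.006
grasp_force: 0.0
```

Request:
send_rows:
  commands:
    - [0,0,0,0,0,0.05,0]
    - [0,0,0,0,0,0.1,0]
    - [0,0,0,0,0,0.1,0]

```text
time_s: 10.0
position: [0.57, -0.0002, -0.0245]
tcp_rot: [[-0.991, 0.132, -0.0], [0.132, 0.991, 0.0], [0.0, 0.0, -1.0]]
force: [0.6, -0.1, -0.6]
opening: 0.006
grasp_force: 0.0
```

Request:
send_rows:
  commands:
    - [0,0,0,0,0,0.05,0]
    - [0,0,0,0,0,0.1,0]
    - [0,0,0,0,0,0.1,0]

```text
time_s: 10.25
position: [0.5701, -0.0003, -0.0246]
tcp_rot: [[-0.991, 0.132, 0.001], [0.132, 0.991, -0.0], [-0.001, -0.0, -1.0]]
force: [-4.6, 0.7, 20.9]
opening: 0.007
grasp_force: 10.1
```

Request:
send_rows:
  commands:
    - [0,0,0,0,0,0.05,0]
    - [0,0,0,0,0,0.1,0]
    - [0,0,0,0,0,0.1,0]

```text
time_s: 10.5
position: [0.5701, -0.0002, -0.0248]
tcp_rot: [[-0.991, 0.132, 0.001], [0.132, 0.991, -0.001], [-0.001, -0.0, -1.0]]
force: [-8.5, 1.2, 40.2]
opening: 0.006
grasp_force: 20.0
```

Contact with the table comes at reported z = -0.0245, so reported heights read 24.5 mm too low. I'll lift and turn the gripper by 70° so the side camera can see the fingertips and show any xy offset.

Request:
send_rows:
  commands:
    - [0,0,0,0,0,-0.4,0]
    - [0,0,0,0,0,-0.8,0]
    - [0,0,0,0,0,-1.2,0]
    - [0,0,1.2,0,0,-1.2,0]
    - [0,0,2.4,0,0,-1.2,0]
    - [0,0,3.6,0,0,-1.2,0]
    - [0,0,4.8,0,0,-1.2,0]
    - [0,0,6.0,0,0,-1.2,0]
    - [0,0,7.2,0,0,-1.2,0]
    - [0,0,8.4,0,0,-1.2,0]
    - [0,0,9.6,0,0,-1.2,0]
    - [0,0,10.8,0,0,-1.2,0]
    - [0,0,12,0,0,-1.2,0]
    - [0,0,13.2,0,0,-1.2,0]
    - [0,0,14,0,0,-1.2,0]
    - [0,0,14,0,0,-1.2,0]
    - [0,0,14,0,0,-1.2,0]

```text
time_s: 11.92
position: [0.57, -0.0002, 0.0055]
tcp_rot: [[-0.216, 0.976, -0.0], [0.976, 0.216, 0.0], [0.0, -0.0, -1.0]]
force: [-0.2, -0.3, -0.4]
opening: 0.01
grasp_force: 0.0
```

```bash
python3 -c "
from g import *
from rig import read_state
st=read_state();p=st['position'].copy();R=st['tcp_rot'];print(p,R.round(3).tolist(),st['opening'],st['force'])
v=V('side');p[2]+=.0245;x=v.pix(p)[0];print(x)
x0,y0=int(x[0])-50,int(x[1])-50
c=v.im[y0:y0+100,x0:x0+100]
c=cv2.resize(c,None,fx=6,fy=6,interpolation=cv2.INTER_CUBIC);c=(255*(c/255.)**.5).astype(np.uint8)
for q in((0,0,0),(0,.015,0),(0,-.015,0),(.0095,0,0),(-.0095,0,0),(0,0,-.07)):
    y=v.pix(p+R@np.array(q))[0];y=(y-[x0,y0]+.5)*6;cv2.circle(c,tuple(y.astype(int).tolist()),3,(255,0,255),1);print(q,y.round())
cv2.imwrite('pics/p6.png',c)"
```

```text
[ 5.70001146e-01 -2.45219602e-04  5.48288454e-03] [[-0.216, 0.976, -0.0], [0.976, 0.216, 0.0], [0.0, -0.0, -1.0]] 0.01005674598223048 [-0.2067676  -0.25413378 -0.37714434]
[343.83355063 200.14394342]
(0, 0, 0) [308. 304.]
(0, 0.015, 0) [271. 313.]
(0, -0.015, 0) [345. 294.]
(0.0095, 0, 0) [316. 324.]
(-0.0095, 0, 0) [300. 284.]
(0, 0, -0.07) [313. 200.]
```

View pics/p6.png

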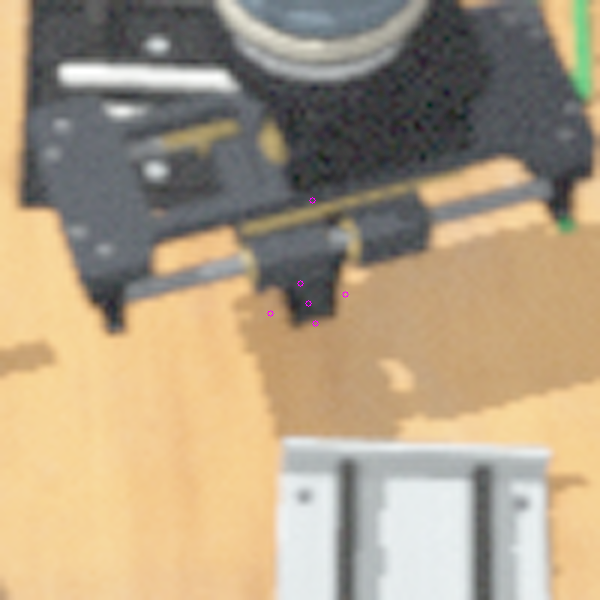

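The fingertips show at (313,318), which matches the projection once z is corrected by +24.5 mm, and the xy error is under about 2 mm. I'll build the z offset into the helper.

```bash
sed -i 's/p,R=s\["position"\],s\["tcp_rot"\]/p,R=s["position"]+[0,0,.0245],s["tcp_rot"]/' go.py; python3 go.py .6205 -.1039 .09 -7.6
```

```text
[ -0.    -0.   -13.98] [-3.74  0.9  -2.  ]
11.9667 [ 5.7e-01 -2.0e-04  3.0e-02] 0.00748143367847274 0.0 [-0.  -0.1 -0.5]
```

Request:
send_rows:
  commands:
    - [0,0,-1.2,0,0,-1,0.46]
    - [0,0,-2.4,0,0,-2,0.46]
    - [0,0,-3.6,-0.4,0.1,-2,0.46]
    - [0,0,-4.8,-0.8,0.2,-2,0.46]
    - [0,0,-6.0,-1.2,0.3,-2,0.46]
    - [0,0,-7.2,-1.6,0.4,-2,0.46]
    - [0,0,-8.4,-2.0,0.5,-2,0.46]
    - [0,0,-9.6,-2.4,0.6,-2,0.46]
    - [0,0,-10.8,-2.8,0.7,-2,0.46]
    - [0,0,-12,-3.2,0.8,-2,0.46]
    - [0,0,-13.2,-3.6,0.9,-2,0.46]
    - [0,0,-14,-3.74,0.9,-2,0.46]
    - [0,0,-14,-3.74,0.9,-2,0.46]
    - [0,0,-14,-3.74,0.9,-2,0.46]
    - [0,0,-14,-3.74,0.9,-2,0.46]
    - [0,0,-14,-3.74,0.9,-2,0.46]

```text
time_s: 13.3
position: [0.62, -0.1033, 0.0655]
tcp_rot: [[-0.991, 0.133, -0.001], [0.133, 0.991, 0.0], [0.001, 0.0, -1.0]]
force: [0.1, 0.5, -0.3]
opening: 0.46
grasp_force: 0.0
```

```bash
python3 go.py .6205 -.1039 .018 -7.6
```

```text
[ 0.   -0.01 -0.  ] [-0.02 -0.02  2.4 ]
13.3 [ 0.62   -0.1033  0.09  ] 0.4604327525563107 0.0 [ 0.1  0.5 -0.3]
```

Request:
send_rows:
  commands:
    - [0,0,0,-0.02,-0.02,0.5,0.46]
    - [0,0,0,-0.02,-0.02,1.0,0.46]
    - [0,0,0,-0.02,-0.02,1.4,0.46]
    - [0,0,0,-0.02,-0.02,1.8,0.46]
    - [0,0,0,-0.02,-0.02,2.1,0.46]
    - [0,0,0,-0.02,-0.02,2.3,0.46]
    - [0,0,0,-0.02,-0.02,2.4,0.46]
    - [0,0,0,-0.02,-0.02,2.4,0.46]
    - [0,0,0,-0.02,-0.02,2.4,0]
    - [0,0,0,-0.02,-0.02,2.4,0]
    - [0,0,0,-0.02,-0.02,2.4,0]
    - [0,0,0,-0.02,-0.02,2.4,0]
    - [0,0,0,-0.02,-0.02,2.4,0]
    - [0,0,0,-0.02,-0.02,2.4,0]

```text
time_s: 14.47
position: [0.6215, -0.1049, -0.0058]
tcp_rot: [[-0.991, 0.132, 0.001], [0.132, 0.991, -0.0], [-0.001, -0.0, -1.0]]
force: [0.4, 0.7, 2.5]
opening: 0.28
grasp_force: 30.0
```

```bash
python3 go.py .6205 -.1039 .12 -7.6 .5398 .1032 .12 -6.5 .5398 .1032 .018 -6.5
```

```text
[-0.    0.01 -0.  ] [ 0.03  0.03 -3.38]
[-0.    0.01 -0.22] [ 3.61  6.51 -3.38]
[-0.    0.01 -0.22] [3.62 6.51 0.02]
14.4667 [ 0.6215 -0.1049  0.0187] 0.2797234190345895 30.00036746263504 [0.4 0.7 2.5]
```

Request:
send_rows:
  commands:
    - [0,0,0,0,0,-0.4,0]
    - [0,0,0,0,0,-1.0,0]
    - [0,0,0,0,0,-1.7,0]
    - [0,0,0,0,0,-2.4,0]
    - [0,0,0,0,0,-3.0,0]
    - [0,0,0,0.2,0.4,-3.4,0]
    - [0,0,0,0.5,0.9,-3.4,0]
    - [0,0,0,0.9,1.6,-3.4,0]
    - [0,0,0,1.3,2.3,-3.4,0]
    - [0,0,-0.1,1.7,3.0,-3.4,0]
    - [0,0,-0.2,2.1,3.7,-3.4,0]
    - [0,0,-0.22,2.5,4.4,-3.4,0]
    - [0,0,-0.22,2.8,5.1,-3.4,0]
    - [0,0,-0.22,3.2,5.8,-3.4,0]
    - [0,0,-0.22,3.5,6.2,-3.4,0]
    - [0,0,-0.22,3.6,6.5,-3.4,0]
    - [0,0,-0.22,3.6,6.5,-3.4,0]
    - [0,0,-0.22,3.6,6.5,-3.4,0]
    - [0,0,-0.22,3.6,6.5,-3.4,0]
    - [0,0,-0.22,3.6,6.5,-3.4,0]

```text
time_s: 16.13
position: [0.5405, 0.1019, 0.0955]
tcp_rot: [[-0.993, 0.115, 0.001], [0.115, 0.993, -0.0], [-0.001, -0.0, -1.0]]
force: [-0.8, 1.1, 0.3]
opening: 0.278
grasp_force: 30.0
```

```bash
python3 go.py .5398 .1032 .03 -6.5 .5398 .1032 .0187 -6.5
```

```text
[-0.    0.01 -0.02] [0.03 0.04 3.  ]
[-0.    0.01 -0.02] [0.03 0.04 3.38]
16.1333 [0.5405 0.1019 0.12  ] 0.2784634350083766 29.999552965164185 [-0.8  1.1  0.3]
```

Request:
send_rows:
  commands:
    - [0,0,0,0.03,0.04,0.5,0]
    - [0,0,0,0.03,0.04,1.1,0]
    - [0,0,0,0.03,0.04,1.7,0]
    - [0,0,0,0.03,0.04,2.3,0]
    - [0,0,0,0.03,0.04,2.7,0]
    - [0,0,0,0.03,0.04,3.0,0]
    - [0,0,0,0.03,0.04,3.2,0]
    - [0,0,0,0.03,0.04,3.36,0]
    - [0,0,0,0.03,0.04,3.36,0]
    - [0,0,0,0.03,0.04,3.36,0]

```text
time_s: 16.97
position: [0.5396, 0.104, -0.005]
tcp_rot: [[-0.993, 0.114, 0.001], [0.114, 0.994, -0.0], [-0.001, 0.0, -1.0]]
force: [0.2, 0.8, -0.1]
opening: 0.281
grasp_force: 30.0
```

Request:
send_rows:
  commands:
    - [0,0,0,0,0,0.02,0.39]
    - [0,0,0,0,0,0.02,0.39]
    - [0,0,0,0,0,0.02,0.39]
    - [0,0,0,0,0,0.02,0.39]
    - [0,0,0,0,0,-0.4,0.39]
    - [0,0,0,0,0,-1.0,0.39]
    - [0,0,0,0,0,-1.7,0.39]
    - [0,0,0,0,0,-2.4,0.48]
    - [0,0,0,-0.4,-0.9,-2.4,0.48]
    - [0,0,0.1,-0.8,-1.9,-2.4,0.48]
    - [0,0,0.2,-1.2,-2.9,-2.4,0.48]
    - [0,0,0.2,-1.6,-3.9,-2.4,0.48]
    - [0,0,0.2,-2.0,-4.9,-2.4,0.48]
    - [0,0,0.2,-2.4,-5.9,-2.4,0.48]
    - [0,0,0.2,-2.8,-6.9,-2.4,0.48]
    - [0,0,0.2,-3.2,-7.8,-2.4,0.48]
    - [0,0,0.2,-3.5,-8.5,-2.4,0.48]
    - [0,0,0.2,-3.6,-8.8,-2.4,0.48]
    - [0,0,0.2,-3.6,-8.8,-2.4,0.48]
    - [0,0,0.2,-3.6,-8.8,-2.4,0.48]

```text
time_s: 18.63
position: [0.6155, -0.1695, 0.0664]
tcp_rot: [[-0.991, 0.131, -0.002], [0.131, 0.991, 0.001], [0.002, 0.001, -1.0]]
force: [-1.3, 0.2, 0.0]
opening: 0.481
grasp_force: 0.0
```

```bash
python3 go.py .6163 -.1711 .018 -7.5; cat > chk.py <<'E'
from g import *
import sys
s=V('side');o=np.array([.5293,.1975]);u=np.array([.9936,-.1132]);n=np.array([.1132,.9936])
h=s.hsv;m=((h[...,2]>225)&(h[...,1]<40)).astype(np.uint8)
k=np.zeros_like(m);k[200:370,285:440]=m[200:370,285:440]
N,l,st,c=cv2.connectedComponentsWithStats(k,connectivity=8)
for i in range(1,N):
    if st[i,4]<100:continue
    W=(s.cast(np.argwhere(l==i)[:,::-1],.0285)[:,:2]-o)@np.column_stack([u,n])
    vx,vy,x0,y0=cv2.fitLine(W.astype(np.float32),cv2.DIST_L2,0,.01,.01).ravel()
    print("area",st[i,4],"x",W[:,0].min().round(4),W[:,0].max().round(4),"y",W[:,1].min().round(4),W[:,1].max().round(4),"ang",np.degrees(np.arctan(vy/vx)).round(1))
E
python3 chk.py
```

```text
[ 0.01 -0.02 -0.01] [-0.04 -0.05  2.43]
18.6333 [ 0.6155 -0.1695  0.0909] 0.4807854967191174 0.0 [-1.3  0.2  0. ]
area 153 x -0.0227 0.0601 y -0.1047 -0.0807 ang -0.9
```

The shortest fork lies in its lane: y≈-93 mm, tine tips at x≈60 mm, angle about -1°. Next is the third fork.

Request:
send_rows:
  commands:
    - [0,0,0,-0.03,-0.03,0.5,0.48]
    - [0,0,0,-0.03,-0.03,1.0,0.48]
    - [0,0,0,-0.03,-0.03,1.4,0.48]
    - [0,0,0,-0.03,-0.03,1.8,0.48]
    - [0,0,0,-0.03,-0.03,2.1,0.48]
    - [0,0,0,-0.03,-0.03,2.3,0.48]
    - [0,0,0,-0.03,-0.03,2.4,0.48]
    - [0,0,0,-0.03,-0.03,2.4,0.48]
    - [0,0,0,-0.03,-0.03,2.4,0]
    - [0,0,0,-0.03,-0.03,2.4,0]
    - [0,0,0,-0.03,-0.03,2.4,0]
    - [0,0,0,-0.03,-0.03,2.4,0]
    - [0,0,0,-0.03,-0.03,2.4,0]
    - [0,0,0,-0.03,-0.03,2.4,0]

```text
time_s: 19.85
position: [0.6176, -0.1716, -0.0046]
tcp_rot: [[-0.991, 0.131, 0.001], [0.131, 0.991, -0.001], [-0.001, -0.0, -1.0]]
force: [0.6, 0.2, 2.6]
opening: 0.294
grasp_force: 30.0
```

```bash
python3 go.py .5466 .1633 .12 -6.5
```

```text
[-0.    0.01 -0.2 ] [ 3.8  10.76 -3.35]
19.85 [ 0.6176 -0.1716  0.0199] 0.29441980577991544 30.000429153442383 [0.6 0.2 2.6]
```

Request:
send_rows:
  commands:
    - [0,0,0,0,0,-0.4,0]
    - [0,0,0,0,0,-1.0,0]
    - [0,0,0,0,0,-1.7,0]
    - [0,0,0,0,0,-2.4,0]
    - [0,0,0,0.1,0.3,-3.0,0]
    - [0,0,0,0.3,0.8,-3.35,0]
    - [0,0,0,0.6,1.6,-3.35,0]
    - [0,0,0,0.9,2.5,-3.35,0]
    - [0,0,0,1.2,3.4,-3.35,0]
    - [0,0,-0.1,1.5,4.3,-3.35,0]
    - [0,0,-0.2,1.8,5.2,-3.35,0]
    - [0,0,-0.2,2.1,6.1,-3.35,0]
    - [0,0,-0.2,2.5,7.0,-3.35,0]
    - [0,0,-0.2,2.8,7.9,-3.35,0]
    - [0,0,-0.2,3.1,8.8,-3.35,0]
    - [0,0,-0.2,3.4,9.6,-3.35,0]
    - [0,0,-0.2,3.6,10.2,-3.35,0]
    - [0,0,-0.2,3.8,10.6,-3.35,0]
    - [0,0,-0.2,3.8,10.76,-3.35,0]
    - [0,0,-0.2,3.8,10.76,-3.35,0]

```text
time_s: 21.52
position: [0.5458, 0.1647, 0.0954]
tcp_rot: [[-0.994, 0.111, -0.0], [0.111, 0.994, -0.0], [0.0, -0.0, -1.0]]
force: [-0.0, -0.6, -1.2]
opening: 0.294
grasp_force: 30.0
```

Request:
send_rows:
  commands:
    - [0,0,0,0,0,0,0]
    - [0,0,0,0,0,0,0]
    - [0,0,0,0,0,0,0]

```text
time_s: 21.77
position: [0.5467, 0.1624, 0.0952]
tcp_rot: [[-0.993, 0.115, 0.0], [0.115, 0.993, -0.0], [-0.0, -0.0, -1.0]]
force: [0.2, -0.7, -0.8]
opening: 0.295
grasp_force: 30.0
```

```bash
python3 go.py .5466 .1633 .0195 -6.5
```

```text
[-0.    0.   -0.02] [0.01 0.03 3.34]
21.7667 [0.5467 0.1624 0.1197] 0.29485320808765664 29.999564588069916 [ 0.2 -0.7 -0.8]
```

Request:
send_rows:
  commands:
    - [0,0,0,0.01,0.03,0.5,0]
    - [0,0,0,0.01,0.03,1.1,0]
    - [0,0,0,0.01,0.03,1.7,0]
    - [0,0,0,0.01,0.03,2.3,0]
    - [0,0,0,0.01,0.03,2.7,0]
    - [0,0,0,0.01,0.03,3.0,0]
    - [0,0,0,0.01,0.03,3.2,0]
    - [0,0,0,0.01,0.03,3.34,0]
    - [0,0,0,0.01,0.03,3.34,0]
    - [0,0,0,0.01,0.03,3.34,0]

```text
time_s: 22.6
position: [0.5469, 0.1645, -0.0043]
tcp_rot: [[-0.994, 0.114, 0.002], [0.114, 0.994, 0.0], [-0.002, 0.0, -1.0]]
force: [0.5, -0.3, 0.1]
opening: 0.295
grasp_force: 30.0
```

Request:
send_rows:
  commands:
    - [0,0,0,0,0,0.02,0.42]
    - [0,0,0,0,0,0.02,0.42]
    - [0,0,0,0,0,0.02,0.42]
    - [0,0,0,0,0,0.02,0.42]
    - [0,0,0,0,0,-0.4,0.42]
    - [0,0,0,0,0,-1.0,0.42]
    - [0,0,0,0,0,-1.7,0.42]
    - [0,0,0,0,0,-2.4,0.54]
    - [0,0,0,-0.3,-1.0,-2.4,0.54]
    - [0,0,0,-0.6,-2.1,-2.4,0.54]
    - [0,0,0,-0.9,-3.2,-2.4,0.54]
    - [0,0,0,-1.2,-4.3,-2.4,0.54]
    - [0,0,0,-1.5,-5.4,-2.4,0.54]
    - [0,0,0,-1.8,-6.5,-2.4,0.54]
    - [0,0,0,-2.1,-7.6,-2.4,0.54]
    - [0,0,0,-2.4,-8.7,-2.4,0.54]
    - [0,0,0,-2.7,-9.8,-2.4,0.54]
    - [0,0,0,-3.0,-10.9,-2.4,0.54]
    - [0,0,0,-3.3,-12.0,-2.4,0.54]
    - [0,0,0,-3.55,-12.88,-2.4,0.54]

```text
time_s: 24.27
position: [0.6085, -0.2345, 0.0683]
tcp_rot: [[-0.993, 0.115, 0.001], [0.115, 0.993, -0.001], [-0.002, -0.001, -1.0]]
force: [0.7, -0.1, -0.9]
opening: 0.539
grasp_force: 0.0
```

Request:
send_rows:
  commands:
    - [0,0,0,0,0,0,0.54]
    - [0,0,0,0,0,0,0.54]
    - [0,0,0,0,0,0,0.54]
    - [0,0,0,0,0,0,0.54]

```text
time_s: 24.6
position: [0.6075, -0.2298, 0.0673]
tcp_rot: [[-0.994, 0.112, -0.001], [0.112, 0.994, 0.001], [0.001, 0.001, -1.0]]
force: [0.2, 0.3, 0.3]
opening: 0.54
grasp_force: 0.0
```

```bash
python3 go.py .6088 -.2312 .018 -6.4; python3 chk.py
```

```text
[ 0.01 -0.01 -0.01] [-0.05 -0.04  2.46]
24.6 [ 0.6075 -0.2298  0.0918] 0.5396717724631287 0.0 [0.2 0.3 0.3]
area 188 x -0.0662 0.0601 y -0.1047 -0.0809 ang -0.8
area 320 x -0.0867 0.0827 y -0.0452 -0.0198 ang -0.1
```

The third fork is placed at y≈-32.5 mm, running from x = -86.7 to 82.7 mm. Next is the longest fork.

Request:
send_rows:
  commands:
    - [0,0,0,-0.03,-0.03,0.5,0.54]
    - [0,0,0,-0.03,-0.03,1.0,0.54]
    - [0,0,0,-0.03,-0.03,1.4,0.54]
    - [0,0,0,-0.03,-0.03,1.8,0.54]
    - [0,0,0,-0.03,-0.03,2.1,0.54]
    - [0,0,0,-0.03,-0.03,2.3,0.54]
    - [0,0,0,-0.03,-0.03,2.45,0.54]
    - [0,0,0,-0.03,-0.03,2.45,0.54]
    - [0,0,0,-0.03,-0.03,2.45,0]
    - [0,0,0,-0.03,-0.03,2.45,0]
    - [0,0,0,-0.03,-0.03,2.45,0]
    - [0,0,0,-0.03,-0.03,2.45,0]
    - [0,0,0,-0.03,-0.03,2.45,0]
    - [0,0,0,-0.03,-0.03,2.45,0]

```text
time_s: 25.82
position: [0.6093, -0.2327, -0.0058]
tcp_rot: [[-0.994, 0.114, 0.001], [0.114, 0.994, -0.001], [-0.001, -0.0, -1.0]]
force: [-0.2, -0.0, 2.3]
opening: 0.362
grasp_force: 30.0
```

```bash
python3 go.py .5538 .2269 .12 -6.5
```

```text
[-0.01  0.01 -0.  ] [ 3.57 15.01 -3.39]
25.8167 [ 0.6093 -0.2327  0.0187] 0.36188357471745475 29.999587833881378 [-0.2 -0.   2.3]
```

Request:
send_rows:
  commands:
    - [0,0,0,0,0,-0.2,0]
    - [0,0,0,0,0,-0.5,0]
    - [0,0,0,0,0,-0.9,0]
    - [0,0,0,0,0,-1.4,0]
    - [0,0,0,0,0,-1.9,0]
    - [0,0,0,0,0,-2.4,0]
    - [0,0,0,0,0,-2.9,0]
    - [0,0,0,0.1,0.3,-3.2,0]
    - [0,0,0,0.2,0.7,-3.4,0]
    - [0,0,0,0.3,1.2,-3.4,0]
    - [0,0,0,0.4,1.8,-3.4,0]
    - [0,0,0,0.6,2.5,-3.4,0]
    - [0,0,0,0.7,3.2,-3.4,0]
    - [0,0,0,0.9,3.9,-3.4,0]
    - [0,0,0,1.1,4.6,-3.4,0]
    - [0,0,0,1.3,5.3,-3.4,0]
    - [0,0,0,1.4,6.0,-3.4,0]
    - [0,0,0,1.6,6.7,-3.4,0]
    - [0,0,0,1.8,7.4,-3.4,0]
    - [0,0,0,1.9,8.1,-3.4,0]

```text
time_s: 27.48
position: [0.577, 0.0184, 0.0946]
tcp_rot: [[-0.994, 0.112, -0.004], [0.112, 0.994, 0.001], [0.004, 0.001, -1.0]]
force: [-0.8, 0.0, -0.5]
opening: 0.369
grasp_force: 30.0
```

Request:
send_rows:
  commands:
    - [0,0,0,0.15,0.7,0,0]
    - [0,0,0,0.3,1.4,0,0]
    - [0,0,0,0.5,2.1,0,0]
    - [0,0,0,0.7,2.8,0,0]
    - [0,0,0,0.8,3.5,0,0]
    - [0,0,0,1.0,4.2,0,0]
    - [0,0,0,1.2,4.9,0,0]
    - [0,0,0,1.4,5.6,0,0]
    - [0,0,0,1.5,6.2,0,0]
    - [0,0,0,1.6,6.6,0,0]
    - [0,0,0,1.65,6.85,0,0]
    - [0,0,0,1.65,6.9,0,0]
    - [0,0,0,1.65,6.9,0,0]
    - [0,0,0,1.65,6.9,0,0]
    - [0,0,0,1.65,6.9,0,0]

```text
time_s: 28.73
position: [0.5542, 0.2257, 0.0955]
tcp_rot: [[-0.993, 0.115, -0.0], [0.115, 0.993, -0.0], [0.0, -0.0, -1.0]]
force: [0.4, -0.3, -1.1]
opening: 0.369
grasp_force: 30.0
```

```bash
python3 go.py .5538 .2269 .0187 -6.5; python3 -c "
from g import *
s=V('side');b=s.im[200:360,260:450];cv2.imwrite('pics/p7.png',cv2.resize(b,None,fx=3.5,fy=3.5,interpolation=cv2.INTER_CUBIC))"
```

```text
[-0.   -0.   -0.02] [0.02 0.04 3.38]
28.7333 [0.5542 0.2257 0.12  ] 0.36867043984826225 29.99921679496765 [ 0.4 -0.3 -1.1]
```

View pics/p7.png

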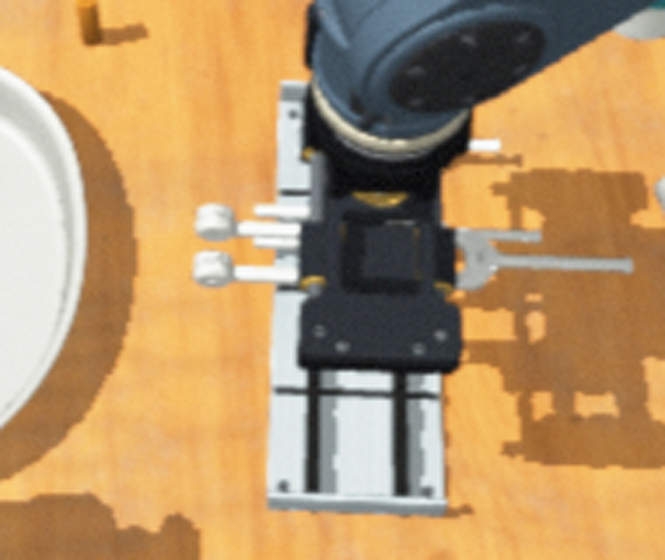

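The longest fork is held level: weights at (213,245), stem end at (630,265). Lowering.

Request:
send_rows:
  commands:
    - [0,0,0,0.02,0.04,0.4,0]
    - [0,0,0,0.02,0.04,0.9,0]
    - [0,0,0,0.02,0.04,1.4,0]
    - [0,0,0,0.02,0.04,1.9,0]
    - [0,0,0,0.02,0.04,2.4,0]
    - [0,0,0,0.02,0.04,2.8,0]
    - [0,0,0,0.02,0.04,3.0,0]
    - [0,0,0,0.02,0.04,3.15,0]
    - [0,0,0,0.02,0.04,3.3,0]
    - [0,0,0,0.02,0.04,3.38,0]
    - [0,0,0,0.02,0.04,3.38,0]
    - [0,0,0,0.02,0.04,3.38,0]

```text
time_s: 29.78
position: [0.5542, 0.2281, -0.0053]
tcp_rot: [[-0.994, 0.113, 0.001], [0.113, 0.994, 0.0], [-0.001, 0.0, -1.0]]
force: [0.0, -0.0, -1.5]
opening: 0.368
grasp_force: 30.0
```

Request:
send_rows:
  commands:
    - [0,0,0,0,0,0.02,0.47]
    - [0,0,0,0,0,0.02,0.47]
    - [0,0,0,0,0,0.02,0.47]
    - [0,0,0,0,0,0.02,0.47]
    - [0,0,0,0,0,-0.4,0.47]
    - [0,0,0,0,0,-1.0,0.47]
    - [0,0,0,0,0,-1.7,0.47]
    - [0,0,0,0,0,-2.5,0.5]
    - [0,0,0,-0.2,-1.0,-2.8,0.5]
    - [0,0,0,-0.5,-2.1,-2.8,0.5]
    - [0,0,0,-0.7,-3.2,-2.8,0.5]
    - [0,0,0,-1.0,-4.3,-2.8,0.5]
    - [0,0,0,-1.2,-5.4,-2.8,0.5]
    - [0,0,0,-1.5,-6.5,-2.8,0.5]
    - [0,0,-0.1,-1.7,-7.6,-2.8,0.5]
    - [0,0,-0.2,-2.0,-8.7,-2.8,0.5]
    - [0,0,-0.3,-2.2,-9.8,-2.8,0.5]
    - [0,0,-0.4,-2.5,-10.9,-2.8,0.5]
    - [0,0,-0.52,-2.7,-12.0,-2.8,0.5]
    - [0,0,-0.52,-2.9,-13.1,-2.8,0.5]

```text
time_s: 31.45
position: [0.5957, -0.1742, 0.0793]
tcp_rot: [[-0.998, 0.068, 0.001], [0.068, 0.998, -0.0], [-0.001, -0.0, -1.0]]
force: [0.2, 0.2, -0.1]
opening: 0.497
grasp_force: 0.0
```

```bash
python3 go.py .6109 -.2977 .09 -3.9; python3 chk.py
```

```text
[-0.    0.01 -0.  ] [-0.78 -4.07  0.46]
31.45 [ 0.5957 -0.1742  0.1038] 0.49696244009477614 0.0 [ 0.2  0.2 -0.1]
area 192 x -0.0662 0.0605 y -0.1047 -0.0807 ang -0.9
area 324 x -0.0867 0.0827 y -0.0454 -0.0198 ang -0.2
area 463 x -0.1177 0.089 y 0.0158 0.0478 ang -0.2
```

The longest fork is placed at y≈32 mm, with its stem end at x = -117.7 mm against -116 ideal. Next is the second fork.

Request:
send_rows:
  commands:
    - [0,0,0,-0.2,-1.0,0.1,0.5]
    - [0,0,0,-0.4,-2.0,0.2,0.5]
    - [0,0,0,-0.6,-3.0,0.3,0.5]
    - [0,0,0,-0.75,-3.7,0.4,0.5]
    - [0,0,0,-0.78,-4.05,0.45,0.5]
    - [0,0,0,-0.78,-4.05,0.45,0.5]
    - [0,0,0,-0.78,-4.05,0.45,0.5]
    - [0,0,0,-0.78,-4.05,0.45,0.5]
    - [0,0,0,-0.78,-4.05,0.45,0.5]

```text
time_s: 32.25
position: [0.6104, -0.2931, 0.0649]
tcp_rot: [[-0.998, 0.067, -0.001], [0.067, 0.998, 0.001], [0.001, 0.001, -1.0]]
force: [0.1, -1.1, -0.5]
opening: 0.502
grasp_force: 0.0
```

```bash
python3 go.py .6109 -.2977 .018 -3.9
```

```text
[ 0.01 -0.01  0.02] [-0.03 -0.15  2.38]
32.25 [ 0.6104 -0.2931  0.0894] 0.5021463307640072 0.0 [ 0.1 -1.1 -0.5]
```

Request:
send_rows:
  commands:
    - [0,0,0,-0.02,-0.12,0.3,0.5]
    - [0,0,0,-0.02,-0.12,0.6,0.5]
    - [0,0,0,-0.02,-0.12,0.8,0.5]
    - [0,0,0,-0.02,-0.12,0.8,0.5]
    - [0,0,0,-0.02,-0.12,0.8,0.5]

```text
time_s: 32.67
position: [0.6102, -0.2981, 0.0394]
tcp_rot: [[-0.998, 0.068, -0.002], [0.068, 0.998, 0.001], [0.002, 0.001, -1.0]]
force: [0.0, 0.3, 1.3]
opening: 0.498
grasp_force: 0.0
```

```bash
python3 go.py .6109 -.2977 .018 -3.9
```

```text
[ 0.01 -0.02 -0.  ] [-0.02  0.01  1.53]
32.6667 [ 0.6102 -0.2981  0.0639] 0.497529780183604 0.0 [0.  0.3 1.3]
```

Request:
send_rows:
  commands:
    - [0,0,0,-0.02,0.01,0.4,0.5]
    - [0,0,0,-0.02,0.01,0.8,0.5]
    - [0,0,0,-0.02,0.01,1.2,0.5]
    - [0,0,0,-0.02,0.01,1.5,0.5]
    - [0,0,0,-0.02,0.01,1.52,0.5]
    - [0,0,0,-0.02,0.01,1.52,0.5]
    - [0,0,0,-0.02,0.01,1.52,0]
    - [0,0,0,-0.02,0.01,1.52,0]
    - [0,0,0,-0.02,0.01,1.52,0]
    - [0,0,0,-0.02,0.01,1.52,0]
    - [0,0,0,-0.02,0.01,1.52,0]
    - [0,0,0,-0.02,0.01,1.52,0]

```text
time_s: 33.67
position: [0.612, -0.2989, -0.0042]
tcp_rot: [[-0.998, 0.068, 0.001], [0.068, 0.998, -0.001], [-0.001, -0.001, -1.0]]
force: [1.2, -0.6, 2.0]
opening: 0.336
grasp_force: 30.0
```

```bash
python3 go.py .5607 .2870 .12 -6.5
```

```text
[-0.01  0.01  0.52] [ 3.04 19.36 -3.34]
33.6667 [ 0.612  -0.2989  0.0203] 0.3362969987253361 30.000216364860535 [ 1.2 -0.6  2. ]
```

Request:
send_rows:
  commands:
    - [0,0,0,0,0,-0.2,0]
    - [0,0,0,0,0,-0.5,0]
    - [0,0,0,0,0,-0.9,0]
    - [0,0,0,0,0,-1.4,0]
    - [0,0,0,0,0,-1.9,0]
    - [0,0,0,0,0,-2.4,0]
    - [0,0,0,0,0.1,-2.9,0]
    - [0,0,0,0,0.3,-3.2,0]
    - [0,0,0,0.1,0.7,-3.35,0]
    - [0,0,0,0.2,1.2,-3.35,0]
    - [0,0,0,0.3,1.8,-3.35,0]
    - [0,0,0.1,0.4,2.6,-3.35,0]
    - [0,0,0.15,0.5,3.4,-3.35,0]
    - [0,0,0.2,0.7,4.2,-3.35,0]
    - [0,0,0.25,0.8,5.0,-3.35,0]
    - [0,0,0.3,0.9,5.8,-3.35,0]
    - [0,0,0.35,1.0,6.6,-3.35,0]
    - [0,0,0.4,1.2,7.4,-3.35,0]
    - [0,0,0.45,1.3,8.2,-3.35,0]
    - [0,0,0.52,1.4,9.0,-3.35,0]

```text
time_s: 35.33
position: [0.5855, -0.023, 0.0944]
tcp_rot: [[-0.994, 0.113, -0.004], [0.113, 0.994, 0.001], [0.004, 0.001, -1.0]]
force: [0.6, -0.6, -0.6]
opening: 0.337
grasp_force: 30.0
```

```bash
python3 go.py .5607 .2870 .12 -6.5
```

```text
[ 0.01 -0.04  0.01] [ 1.98 10.17 -0.02]
35.3333 [ 0.5855 -0.023   0.1189] 0.33672496569498833 29.998205602169037 [ 0.6 -0.6 -0.6]
```

Request:
send_rows:
  commands:
    - [0,0,0,0.15,0.8,0,0]
    - [0,0,0,0.3,1.6,0,0]
    - [0,0,0,0.5,2.4,0,0]
    - [0,0,0,0.6,3.2,0,0]
    - [0,0,0,0.8,4.0,0,0]
    - [0,0,0,0.9,4.8,0,0]
    - [0,0,0,1.1,5.6,0,0]
    - [0,0,0,1.2,6.4,0,0]
    - [0,0,0,1.4,7.2,0,0]
    - [0,0,0,1.6,8.0,0,0]
    - [0,0,0,1.7,8.8,0,0]
    - [0,0,0,1.9,9.5,0,0]
    - [0,0,0,1.95,9.9,0,0]
    - [0,0,0,1.95,10.1,0,0]
    - [0,0,0,1.95,10.1,0,0]
    - [0,0,0,1.95,10.1,0,0]
    - [0,0,0,1.95,10.1,0,0]
    - [0,0,0,1.95,10.1,0,0]

```text
time_s: 36.83
position: [0.5644, 0.2801, 0.0954]
tcp_rot: [[-0.993, 0.115, -0.0], [0.115, 0.993, -0.0], [0.0, -0.0, -1.0]]
force: [0.3, -0.1, 0.1]
opening: 0.338
grasp_force: 30.0
```

```bash
python3 go.py .5607 .2870 .0198 -6.5
```

```text
[-0.01 -0.   -0.02] [0.15 0.22 3.34]
36.8333 [0.5644 0.2801 0.1199] 0.33817966606397176 29.999601244926453 [ 0.3 -0.1  0.1]
```

Request:
send_rows:
  commands:
    - [0,0,0,0.11,0.2,0.4,0]
    - [0,0,0,0.11,0.2,0.9,0]
    - [0,0,0,0.11,0.2,1.4,0]
    - [0,0,0,0.11,0.2,1.9,0]
    - [0,0,0,0.11,0.2,2.3,0]
    - [0,0,0,0.11,0.2,2.3,0]
    - [0,0,0,0.11,0.2,2.3,0]

```text
time_s: 37.42
position: [0.561, 0.2873, 0.0254]
tcp_rot: [[-0.993, 0.114, -0.002], [0.114, 0.993, -0.001], [0.002, -0.001, -1.0]]
force: [-0.4, 0.3, -0.1]
opening: 0.34
grasp_force: 30.0
```

```bash
python3 go.py .5615 .2870 .0198 -6.5
```

```text
[-0.01 -0.02 -0.01] [-0.02 -0.01  1.  ]
37.4167 [0.561  0.2873 0.0499] 0.33978865682261555 29.9996817111969 [-0.4  0.3 -0.1]
```

Request:
send_rows:
  commands:
    - [0,0,0,0,-0.01,0.3,0]
    - [0,0,0,0,-0.01,0.6,0]
    - [0,0,0,0,-0.01,0.8,0]
    - [0,0,0,0,-0.01,0.93,0]
    - [0,0,0,0,-0.01,1.0,0]
    - [0,0,0,0,-0.01,1.0,0]
    - [0,0,0,0,-0.01,1.0,0]

```text
time_s: 38.0
position: [0.5618, 0.2875, -0.0034]
tcp_rot: [[-0.994, 0.113, 0.0], [0.113, 0.994, 0.0], [-0.0, 0.0, -1.0]]
force: [0.3, 0.3, -0.9]
opening: 0.339
grasp_force: 30.0
```

Request:
send_rows:
  commands:
    - [0,0,0,0,0,0.02,0]
    - [0,0,0,0,0,0.02,0.41]
    - [0,0,0,0,0,0.02,0.41]
    - [0,0,0,0,0,0.02,0.41]
    - [0,0,0,0,0,0.02,0.41]
    - [0,0,0,0,0,-0.4,0.41]
    - [0,0,0,0,0,-1.0,0.41]
    - [0,0,0,0,0,-1.7,0.41]
    - [0,0,0,0,0,-2.5,0.41]
    - [0,0,0,0,0,-3.5,0.41]
    - [0,0,0,0,0,-4.5,0.41]
    - [0,0,0,0,-1,-5.5,0.41]
    - [0,0,0,0,-2,-6.0,0.41]
    - [0,0,0,0,-3,-6.0,0.41]
    - [0,0,0,0,-4,-6.0,0.41]
    - [0,0,0,0,-5,-6.0,0.41]
    - [0,0,0,0,-6,-6.0,0.41]
    - [0,0,0,0,-7,-6.0,0.41]
    - [0,0,0,0,-8,-6.0,0.41]
    - [0,0,0,0,-9,-6.0,0.41]

```text
time_s: 39.67
position: [0.5307, 0.0178, 0.1777]
tcp_rot: [[-0.994, 0.113, 0.001], [0.113, 0.994, -0.0], [-0.001, -0.0, -1.0]]
force: [-0.1, 0.9, -0.1]
opening: 0.408
grasp_force: 0.0
```

Request:
send_rows:
  commands:
    - [0,0,0,0,-1,0,0.41]
    - [0,0,0,0,-2,0,0.41]
    - [0,0,0,0,-3,0,0.41]
    - [0,0,0,0,-4,0,0.41]
    - [0,0,0,0,-5,0,0.41]
    - [0,0,0,0,-6,0,0.41]
    - [0,0,0,0,-6,0,0.41]
    - [0,0,0,0,-6,0,0.41]
    - [0,0,0,0,-6,0,0.41]
    - [0,0,0,0,-6,0,0.41]

```text
time_s: 40.5
position: [0.5104, -0.1585, 0.1769]
tcp_rot: [[-0.994, 0.112, -0.0], [0.112, 0.994, 0.0], [0.0, 0.0, -1.0]]
force: [0.4, -0.2, -0.3]
opening: 0.415
grasp_force: 0.0
```

```bash
python3 chk.py; python3 -c "
from g import *
s=V('side');t=V('top');b=cv2.resize(s.im[205:365,265:445],(400,356));a=cv2.resize(t.im[170:280,180:305],(400,352));o=np.zeros((356,800,3),np.uint8);o[:352,:400]=a;o[:,400:]=b;cv2.imwrite('pics/p8.png',o)"
```

```text
area 189 x -0.0662 0.0605 y -0.1047 -0.0809 ang -1.2
area 319 x -0.0867 0.0827 y -0.0453 -0.0199 ang -0.2
area 458 x -0.1175 0.089 y 0.0158 0.0479 ang -0.2
area 414 x -0.0974 0.0727 y 0.0771 0.1065 ang -0.3
```

View pics/p8.png

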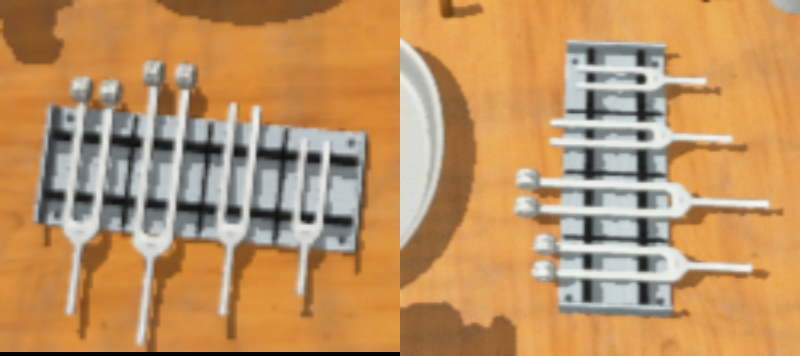

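Both views show the four forks flat in the rack. From left to right they are second (80), longest (150), third (232) and shortest (305), which is the reverse of the holder order. Offsets are a few mm at most.

```bash
python3 -c "
from rig import bot
print(bot.hand_in())"
```

```text
the job is handed in; nothing more can be done
None
```

All four forks are in the rack in reverse order, each flat in its own lane within about 4 mm and 1.5°, let go of, and the job is handed in at about 40 s with no verdict returned.

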